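# Ease the spring clip off a reel spindle and clear the empty reel

## Robot

A 6-joint arm with a two-finger parallel gripper is mounted at the origin on the work surface. World frame = base frame: x ahead of the robot, y to its left, z up, the work surface at z = 0. Lengths are in m, angles in rad, forces in N, time in s.
With the tool pointing down it reaches from about 0.25 to 0.725 m from the base axis. Payload 4 kg.
Tool frame: the origin (TCP) lies at the very end of the fingers, on their centre line; the grasp point (between the pads) lies 19 mm behind it; y points along the fingers, z is the direction in which the jaws open and shut, and the axes are right-handed (so a half turn about y gives the same grasp; the last joint's range is limited). The gripper opens to 85 mm and grips with 20 to 120 N. Pads are 22 mm wide; open, the fingers measure 114 mm over their backs; the gripper's body (76 mm by 85 mm) begins 54 mm behind the grasp point. The pads swing forward as they close: fully open they stand 13 mm farther back than shut.
Start: joints at [-1.205, 0.241, 0.005, 1.335, 0, 1.571], TCP at [0.179, -0.467, 0.231] pointing down, gripper open.
Joint ranges: [-2.72, 2.72], [-1.05, 1.87], [-1.09, 1.28], [-1.99, 2.15], [-1.42, 1.44], [-3.14, 3.14]. Speed limits (rad/s): [2.79, 2.79, 3.14, 3.14, 3.14, 3.14].

## Interface

Orientations are given as a unit quaternion [x, y, z, w].
In Python, from workcell import bot gives the robot as it stands. The module is installed in compiled form; this text tells all that it offers.
- The arm moves only by the tool move_arm, never from a script. Its argument "increments" is a list of rows, each an object with "grip": the closure, from 0 (fully open) to 1 (shut); "linear": the shift along the tool's x, y, z scaled (see below), a list of three; "twist": the turn about the tool's y scaled (see below). A call has exactly 5 rows; each row shifts and turns the pose as measured when the row begins, along the tool's axes as they then stand; what a row does not reach is not made up. The controller multiplies each number of a shift by 0.2 m and each number of a turn by 2 rad. A row lasts 1/10 s, in which the tool goes at most 50 mm and 8.59 degrees, less where a joint would pass 70% of its speed; a pose out of reach is approached as far as the arm can. A call with a number of a shift or a turn outside -1 to 1 is refused whole. A call with a gripper value outside its range is refused whole. The fingers move at their own pace and stop on an object; the grip force is fixed at half the most. Time passes only in rows, so rows that do not move let the fingers close, or fill a call up. It gives the time, the measured TCP pose, the force and the opening at its end, in the units of the state.
- bot.get_obs(): the state, without advancing time (a new reading comes with each control period).
- bot.camera(name): name is "scene" or "top" or "wrist"; returns (picture, depth): 480x640x3 uint8, blue, green, red; 480x640 float32, m along the optical axis (not along the pixel's ray), 0 where there is no reading.
- bot.camera_params(name): a dict with "camera_matrix" (3x3 intrinsics, pixels), "rvec" (rotation vector, rad) and "tvec" (3), from world to camera coordinates, as OpenCV has them; the wrist camera has in their place "T_tool_cam" (4x4, takes a point from camera to tool coordinates, whose origin is the TCP and whose axes are the tool frame's). Camera axes: x right, y down, z forward; pixel columns grow to the right and rows downward; lengths in m; the calibration is good to about 2 mm. A picture is of the moment at which its call begins: read the wrist's pose just before it. camera_params takes no time and is no camera call.
- bot.job_done(): hands the job in, once; it reports no verdict.
The state is a dict: "clock": time; "joint_pos": joint angles; "joint_vel": joint speeds; "tau": joint torques, N m; "eef_pos": TCP position; "tool_rot": TCP orientation; "ft_force": force on the tool from outside, world axes, zero at the start; "ft_torque": the same for the moment, N m; "grip_width": finger opening in m.
Only numpy, scipy, OpenCV 4.12 (cv2) and the standard library are available. Lean on these libraries where they do the work, as an engineer would, in place of code of your own. Each camera call takes 0.05 s, during which the arm holds its last target. There are 200 camera calls.

## Task

The wire reel on the sloping spindle is empty. Slide the wooden wedge under the bow of the spring clip to spread the clip and lift it off the spindle (do not pull it off with the gripper), leave the clip and the wedge lying on the bench, then draw the empty reel off the spindle and put it in the open grey box.

Things in the scene. Friction and masses are not known exactly. Their poses are not given: they have to be found in the camera images.
- stand: grey steel reel stand, bolted down. Origin: on the bench; its base plate (110 mm wide) reaches 115 mm behind it and 90 mm ahead. x (level) is the heading of the spindle, z up. From a leaning back plate (84 mm wide, top 105 mm high) a steel spindle, 30 mm diameter, 138 mm long, rises towards +x at 30 degrees above level; it leaves the plate at (-70, 0, 75) mm
- spindle_groove (a point): point on the spindle's axis at the middle of the clip groove (13 mm long, 24 mm diameter), 115.5 mm up the spindle from the plate and 133 mm above the bench. Below the groove the reel sits on the 30 mm diameter; above it is an end land 16 mm long of 30 mm diameter. Axes as the stand's (not sloping)
- spindle_end (a point): point on the spindle's axis at its free upper end, 138 mm from the back plate. Axes as the stand's (not sloping)
- clip_bow (a point): spring clip of steel strip (11 mm wide), 61 mm tall, 43 mm over its tails, astride the groove, open at the bottom. This point: top of its flat bow, 26 mm from the spindle's axis, square to it. Seated: x along the spindle to its free end, z from spindle to bow (leaning back 30 degrees). Bow's underside: 24.5 mm from the axis, 5.5 mm over the reel's hub, 9.5 mm over the end land; passage under it 18 mm wide
- clip: the same clip; origin on the spindle's axis in the groove while seated, axes as clip_bow. Two sprung legs with round lobes grip the groove. Wedged up 8 to 10 mm square to the spindle, the legs have spread over it and let go (about 5 to 10 N of lift, 12 N of push on the wedge); 50 mm more and its tails are clear. Once off, it rides loosely on the blade and slides down slopes over about 10 degrees. 45 g
- wedge_grip (a point): light wooden wedge lying on its flat underside, 160 mm long, 70 g. This point: near the middle of its handle, 110 mm from the tip, 11 mm above the underside. x runs from tip to butt, z up. Handle: from 40 mm on the tip side of this point to 50 mm beyond it, 26 mm wide, 22 mm high. Blade: 70 mm long, 15 mm wide, rising evenly from 2 mm thick at the tip to 18 mm at the handle
- wedge_tip (a point): middle of the wedge's tip edge, 1 mm above the underside. Axes as wedge_grip
- reel_center (a point): empty white plastic reel, loose on the spindle, 140 g. This point: on its axis, middle of the drum, 28.5 mm from the plate. x up the spindle; it can turn about x. Drum: 48 mm diameter, 48 mm long between two flanges of 92 mm diameter, 4 mm thick. On the +x side a hub nose of 40 mm diameter and 53 mm length reaches up to the clip (its end 81 mm from this point). Bore 32 mm
- reel_box_in (a point): middle of the inner floor of the open grey box for empty reels: 210 mm (x) by 200 mm (y) outside, walls 5 mm thick and 65 mm high, floor 5 mm above the bench; it does not move. z up
- driver: bystander: screwdriver with a black handle, 200 mm long, lying on the bench; origin at its middle, on the bench
- spray: bystander: upright can, 60 mm diameter, 170 mm tall; origin at the middle of its foot
- meter: bystander: black multimeter lying flat, 160 x 80 x 34 mm; origin at the middle of its underside
Not all that is in view belongs to the job. Of the things shaped like the part that bears wedge_grip, the wooden one is meant.

How it is judged:
On the way, in this order (a step that is already met when the one before it is completed fails the run):
1. the wedge's blade is pushed right through under the bow (tip at least 8 mm past its middle) while the clip is still on the spindle (x of wedge_tip in the frame of clip_bow between -0.08 and -0.008 m and y of wedge_tip in the frame of clip_bow between -0.012 and 0.012 m and z of wedge_tip in the frame of clip_bow between -0.024 and 0 m and distance between clip_bow and spindle_groove below 0.045 m), for 0.1 s.
2. the clip is off the spindle (its bow more than 75 mm from the groove) (distance between clip_bow and spindle_groove above 0.075 m), for 0.2 s.
3. the reel is drawn off the spindle (its middle more than 150 mm from the groove) (distance between reel_center and spindle_groove above 0.15 m), for 0.2 s.
At the end, for the whole second after the job is handed in: the reel lies at rest inside the grey box (its middle within the walls and under 90 mm above the floor); the clip lies at rest on the bench, off the spindle (its bow under 60 mm high) and not in the box; the wedge lies at rest on the bench (its handle's middle under 40 mm high), not in the box (x of reel_center in the frame of reel_box_in between -0.1 and 0.1 m and y of reel_center in the frame of reel_box_in between -0.095 and 0.095 m and z of reel_center in the frame of reel_box_in below 0.09 m and height (world z) of clip_bow below 0.06 m and not (x of clip_bow in the frame of reel_box_in between -0.105 and 0.105 m and y of clip_bow in the frame of reel_box_in between -0.1 and 0.1 m) and height (world z) of wedge_grip below 0.04 m and not (x of wedge_grip in the frame of reel_box_in between -0.105 and 0.105 m and y of wedge_grip in the frame of reel_box_in between -0.1 and 0.1 m) and linear speed of reel below 0.06 m/s and linear speed of each of clip, wedge below 0.03 m/s); the robot touches nothing.
It fails at once if the gripper pulls at the clip while it is on the spindle (contact force between the fingers and clip above 1.5 N and distance between clip_bow and spindle_groove below 0.045 m).
It fails at once if the clip or the wedge falls off the bench (height (world z) of any of clip_bow, wedge_grip below -0.03 m).
It fails at once if the screwdriver is pushed more than 30 mm (distance of driver from where it was at the start of the episode above 0.03 m).
It fails at once if the spray can is pushed more than 30 mm (distance of spray from where it was at the start of the episode above 0.03 m).
It fails at once if the multimeter is pushed more than 30 mm (distance of meter from where it was at the start of the episode above 0.03 m).
It also fails if it takes over 72 s, if anything falls off the work surface, if the arm or the gripper's body presses on something with over 40 N, if the wrist force passes 120 N, or if a joint passes its speed limit or range.

## Working session

There is one attempt and no reset: what is moved stays moved. The work goes in short steps, Python scripts to look and compute and a tool call to move; the robot and the scene stay as the last step left them, time stands still between calls to the robot, and variables do not carry over. Pictures are saved under pics/ and viewed, about 8 in all and at most 12, crops included, and the job is handed in when it is done.

Besides the shell and the picture viewer there is one more tool, called after "Emit:" as name([rows], argument=value, ...), one row to a line, values as JSON. move_arm: Moves the arm, as the interface text tells. Its arguments: {"type":"object","properties":{"increments":{"type":"array"}},"required":["increments"]}

```bash
mkdir -p pics; cat > h.py <<'E'
import numpy as np, cv2
from scipy.spatial.transform import Rotation as R
from workcell import bot
def cam(n):
    o=bot.get_obs(); p=bot.camera_params(n); im,d=bot.camera(n)
    K=np.array(p["camera_matrix"])
    if n=="wrist":
        T=np.eye(4);T[:3,:3]=R.from_quat(o["tool_rot"]).as_matrix();T[:3,3]=o["eef_pos"]
        T=T@np.array(p["T_tool_cam"])
    else:
        T=np.eye(4);r=cv2.Rodrigues(np.array(p["rvec"],float))[0];T[:3,:3]=r.T;T[:3,3]=-r.T@np.array(p["tvec"],float).ravel()
    v,u=np.mgrid[:480,:640]
    P=np.stack([(u-K[0,2])/K[0,0]*d,(v-K[1,2])/K[1,1]*d,d],-1)@T[:3,:3].T+T[:3,3]
    P[d==0]=np.nan
    return im,d,P,K,T
def st():
    o=bot.get_obs();print({k:np.round(o[k],4).tolist() for k in("clock","joint_pos","eef_pos","tool_rot","ft_force","grip_width")});print(R.from_quat(o["tool_rot"]).as_matrix().round(3))
E
python3 - <<'E'
from h import *
st()
for n in("scene","top"):
    im,d,P,K,T=cam(n);cv2.imwrite(f"pics/{n}0.png",im);np.savez(f"{n}0.npz",im=im,P=P,K=K,T=T);print(n,T.round(3).tolist(),K.tolist())
print(bot.camera_params("wrist"))
E
```

```text
{'clock': 0.0, 'joint_pos': [-1.205, 0.2414, 0.0037, 1.3352, 0.0, 1.5708], 'eef_pos': [0.1786, -0.4663, 0.2304], 'tool_rot': [-0.1287, 0.696, -0.6946, 0.1285], 'ft_force': [-0.3641, -0.3839, -0.3681], 'grip_width': 0.0855}
[[-0.934 -0.001  0.358]
 [-0.358  0.002 -0.934]
 [-0.    -1.    -0.002]]
scene [[0.443, 0.716, -0.539, 1.383], [0.896, -0.343, 0.281, -0.334], [0.016, -0.607, -0.794, 1.299], [0.0, 0.0, 0.0, 1.0]] [[598.4104885885927, 0.0, 309.5520904901338], [0.0, 598.4104885885927, 238.3874860553208], [0.0, 0.0, 1.0]]
top [[-0.019, -0.98, 0.199, 0.379], [-1.0, 0.021, 0.006, 0.071], [-0.01, -0.199, -0.98, 1.016], [0.0, 0.0, 0.0, 1.0]] [[458.7129120511337, 0.0, 318.0217742782334], [0.0, 458.7129120511337, 237.9097290590114], [0.0, 0.0, 1.0]]
{'camera_matrix': array([[374.95083453,   0.        , 321.85258852],
       [  0.        , 374.95083453, 240.72695436],
       [  0.        ,   0.        ,   1.        ]]), 'T_tool_cam': array([[-1.92034933e-03,  9.51808569e-01,  3.06686746e-01,
        -7.85291774e-02],
       [-1.12082012e-03, -3.06689167e-01,  9.51809066e-01,
        -1.42144383e-01],
       [ 9.99997528e-01,  1.48406523e-03,  1.65575653e-03,
        -4.73825815e-04],
       [ 0.00000000e+00,  0.00000000e+00,  0.00000000e+00,
         1.00000000e+00]])}
```

View pics/scene0.png

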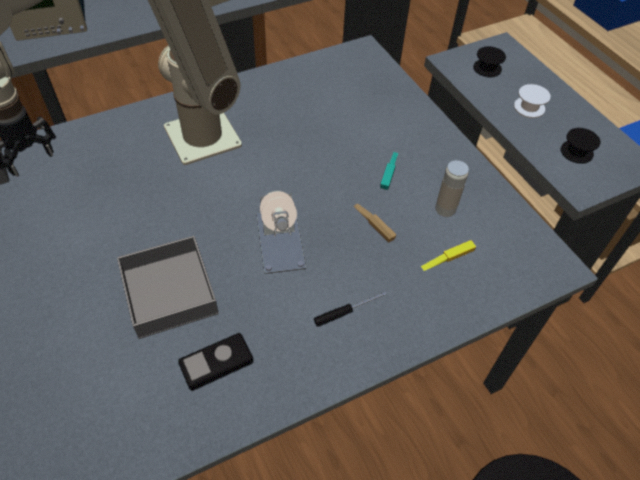

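View pics/top0.png

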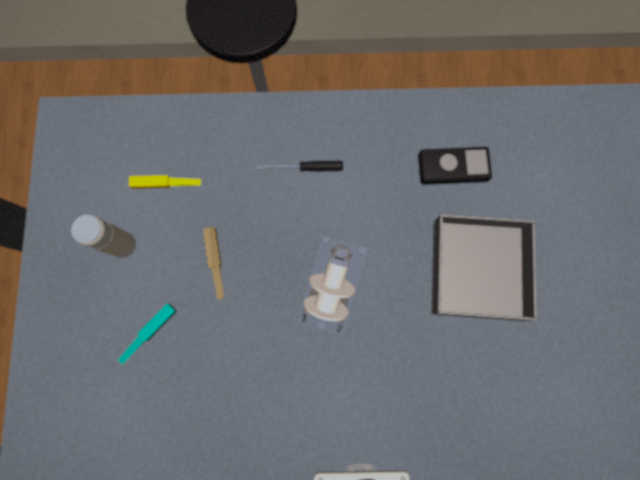

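The top view shows three wedge shapes: a wooden one at (213,262), a teal one at (147,334) and a yellow one at (165,182). The wooden one, tan with its tip towards (220,297), fits the description. The stand with the reel is at (330,285), the box at (487,268), the driver at (300,166), the can at (100,235) and the meter at (455,165). Next I'll measure these and enlarge the crop.

```bash
python3 - <<'E'
from h import *
z=np.load("top0.npz");im,P=z["im"],z["P"]
a=cv2.resize(im[210:350,100:380],None,fx=2.85,fy=2.85,interpolation=cv2.INTER_CUBIC)
cv2.imwrite("pics/crop1.png",a)
hsv=cv2.cvtColor(im,cv2.COLOR_BGR2HSV)
# wooden wedge
m=np.zeros((480,640),bool);m[220:305,195:235]=1
m&=(hsv[...,1]>90)&(hsv[...,0]<30)
q=P[m];q=q[np.isfinite(q[:,0])];print("wedge n",len(q),q.mean(0),q[:,2].min(),q[:,2].max())
c=q[:,:2].mean(0);u,s,vt=np.linalg.svd(q[:,:2]-c);ax=vt[0];t=(q[:,:2]-c)@ax;n=(q[:,:2]-c)@vt[1]
print("axis",ax,t.min(),t.max())
for lo in np.arange(t.min(),t.max(),.01):
    k=(t>=lo)&(t<lo+.01);print(round(lo,3),k.sum(),n[k].min().round(4),n[k].max().round(4),n[k].mean().round(4),q[k,2].mean().round(4))
print("c",c,"vt1",vt[1])
# stand region: points
for nme,(r0,r1,c0,c1) in dict(box=(205,330,425,545),spray=(205,265,65,140),meter=(140,190,410,500)).items():
    w=P[r0:r1,c0:c1].reshape(-1,3);w=w[w[:,2]>.02];print(nme,np.nanpercentile(w,[1,99],axis=0).round(3).tolist())
for nme,(u,v) in dict(drv_tip=(258,167),drv_end=(343,166)).items(): print(nme,P[v,u].round(3))
E
```

```text
wedge n 600 [0.54354361 0.30895547 0.01866086] 0.0008240309563023462 0.027757659781246447
axis [-0.98719528 -0.15951641] -0.06569790643960424 0.08809995016486018
-0.066 46 -0.0117 0.0131 0.0005 0.0219
-0.056 50 -0.0116 0.0122 0.0004 0.022
-0.046 47 -0.0115 0.0124 -0.0002 0.0225
-0.036 49 -0.0119 0.0121 0.0004 0.0226
-0.026 50 -0.0118 0.0104 -0.0007 0.0216
-0.016 47 -0.0115 0.0121 -0.0001 0.0223
-0.006 52 -0.0114 0.0121 0.0001 0.0219
0.004 49 -0.0118 0.0112 -0.0009 0.0219
0.014 48 -0.0107 0.0122 0.0001 0.0193
0.024 27 -0.0072 0.0061 -0.0003 0.0158
0.034 26 -0.0063 0.006 -0.0 0.0139
0.044 29 -0.0058 0.0063 -0.0001 0.0114
0.054 24 -0.0051 0.0071 0.0008 0.0087
0.064 23 -0.0058 0.0058 -0.0004 0.0074
0.074 23 -0.0046 0.0056 0.001 0.0053
0.084 10 -0.0041 0.0051 -0.0001 0.0038
c [0.54354361 0.30895547] vt1 [-0.15951641  0.98719528]
box [[0.396, -0.379, 0.021], [0.616, -0.167, 0.068]]
spray [[0.55, 0.487, 0.025], [0.604, 0.542, 0.173]]
meter [[0.705, -0.314, 0.022], [0.782, -0.158, 0.045]]
drv_tip [0.751 0.212 0.016]
drv_end [0.747 0.017 0.023]
```

View pics/crop1.png

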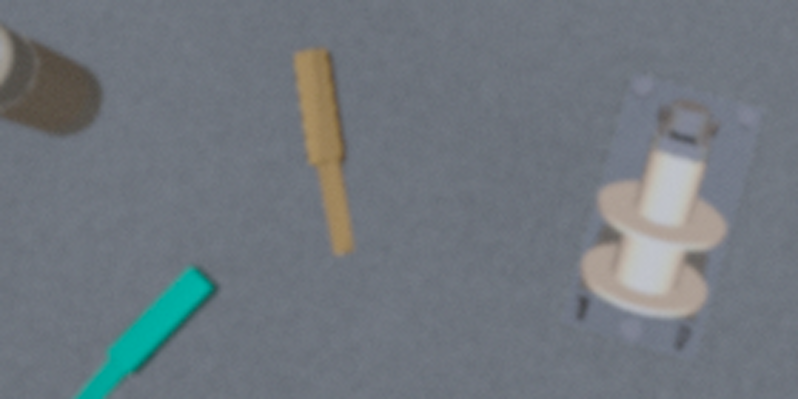

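The crop confirms the wooden wedge, with its handle at about (318,105) and its tip at (342,250). The reel's nose, the clip at (688,125) and the stand are also visible. Now I'll fit the stand pose to the depth points.

```bash
cat > fit.py <<'E'
from h import *
from scipy.optimize import least_squares
el=np.deg2rad(30)
BX=[(.0005,.0045,.046),(.0045,.0525,.024),(.0525,.0565,.046),(.0565,.1095,.020),(.122,.138,.015)]
def frame(p):
    c,s=np.cos(p[2]),np.sin(p[2]);Rz=np.array([[c,-s,0],[s,c,0],[0,0,1]])
    return Rz
def sdf(p,Q,dz=0):
    q=(Q-[p[0],p[1],dz])@frame(p)-[-.070,0,.075]
    a=np.array([np.cos(el),0,np.sin(el)]);s=q@a;r=np.linalg.norm(q-s[:,None]*a,axis=1)
    D=[]
    for lo,hi,ra in BX:
        dx=np.maximum(lo-s,s-hi);dr=r-ra
        D.append(np.where((dx<0)&(dr<0),np.maximum(dx,dr),np.hypot(np.maximum(dx,0),np.maximum(dr,0))))
    return np.min(D,0)
def fit(Q,p0,free_z=True):
    p=np.array(list(p0)+([0] if len(p0)==3 else []),float)
    for tol in(.03,.012,.008):
        k=np.abs(sdf(p,Q,p[3]))<tol
        r=least_squares(lambda p:sdf(p,Q[k],p[3]),p,loss="soft_l1",f_scale=.002);p=r.x
    return p,k.sum(),np.abs(r.fun).mean()
def pts(p):
    Rz=frame(p);f=lambda v:np.array([p[0],p[1],p[3]])+Rz@np.array(v)
    a=np.array([np.cos(el),0,np.sin(el)]);n=np.array([-np.sin(el),0,np.cos(el)]);b=np.array([-.070,0,.075])
    return dict(groove=f(b+.1155*a),bow=f(b+.1155*a+.026*n),end=f(b+.138*a),reel=f(b+.0285*a),a=Rz@a,n=Rz@n,y=Rz[:,1])
E
python3 - <<'E'
from fit import *
for n,(r0,r1,c0,c1) in dict(top=(230,340,295,375),scene=(180,275,245,310)).items():
    z=np.load(n+"0.npz");Q=z["P"][r0:r1,c0:c1].reshape(-1,3);Q=Q[np.isfinite(Q[:,0])&(Q[:,2]>.03)]
    print(n,len(Q),Q.min(0),Q.max(0))
    p,k,e=fit(Q,(.45,.04,-.2));print(p,k,e)
    print({k:v.round(4).tolist() for k,v in pts(p).items()})
E
```

```text
top 2440 [0.38020963 0.00665421 0.03001502] [0.54642192 0.11198017 0.16017093]
[ 0.4488493   0.05615812 -0.29673823 -0.01958704] 1343 0.0027743289456818227
{'groove': [0.4776, 0.0474, 0.1132], 'bow': [0.4651, 0.0512, 0.1357], 'end': [0.4962, 0.0417, 0.1244], 'reel': [0.4055, 0.0694, 0.0697], 'a': [0.8282, -0.2532, 0.5], 'n': [-0.4781, 0.1462, 0.866], 'y': [0.2924, 0.9563, 0.0]}
scene 1217 [0.38818089 0.00703402 0.03009582] [0.54301158 0.11084713 0.16429759]
[ 0.48800942  0.04510831 -0.29889701  0.00197244] 1137 0.0017657737731856383
{'groove': [0.5167, 0.0363, 0.1347], 'bow': [0.5043, 0.0401, 0.1572], 'end': [0.5353, 0.0305, 0.146], 'reel': [0.4447, 0.0585, 0.0912], 'a': [0.8276, -0.255, 0.5], 'n': [-0.4778, 0.1472, 0.866], 'y': [0.2945, 0.9557, 0.0]}
```

```bash
python3 - <<'E'
from fit import *
z=np.load("top0.npz");Q=z["P"][230:340,295:375].reshape(-1,3);Q=Q[np.isfinite(Q[:,0])&(Q[:,2]>.03)]
z=np.load("scene0.npz");S=z["P"][180:275,245:310].reshape(-1,3);S=S[np.isfinite(S[:,0])&(S[:,2]>.03)]
for q in(Q,np.r_[Q,S]):
    p,k,e=fit(q,(.488,.045,-.298));print(p,k,e)
print({k:v.round(4).tolist() for k,v in pts(p).items()})
E
```

```text
[ 0.49109912  0.04362763 -0.30132701 -0.0008382 ] 2218 0.0009919799579765473
[ 0.49066496  0.04373657 -0.3020471  -0.00064713] 3341 0.0013711602143649101
{'groove': [0.5193, 0.0348, 0.1321], 'bow': [0.5069, 0.0387, 0.1546], 'end': [0.5379, 0.029, 0.1434], 'reel': [0.4474, 0.0572, 0.0886], 'a': [0.8268, -0.2576, 0.5], 'n': [-0.4774, 0.1487, 0.866], 'y': [0.2975, 0.9547, 0.0]}
```

Emit:
move_arm([
  {"grip": 0,"linear": [-0.18,0,-0.17],"twist": 0},
  {"grip": 0,"linear": [-0.18,0,-0.17],"twist": 0},
  {"grip": 0,"linear": [-0.18,0,-0.17],"twist": 0},
  {"grip": 0,"linear": [-0.18,0,-0.17],"twist": 0},
  {"grip": 0,"linear": [-0.18,0,-0.17],"twist": 0},
])

```text
clock: 0.6
eef_pos: [0.2859, -0.2431, 0.2272]
tool_rot: [-0.125, 0.698, -0.694, 0.123]
ft_force: [2.2, -0.4, -0.7]
grip_width: 0.0857
```

Emit:
move_arm([
  {"grip": 0,"linear": [-0.18,0,-0.17],"twist": 0},
  {"grip": 0,"linear": [-0.18,0,-0.17],"twist": 0},
  {"grip": 0,"linear": [-0.18,0,-0.17],"twist": 0},
  {"grip": 0,"linear": [-0.18,0,-0.17],"twist": 0},
  {"grip": 0,"linear": [-0.18,0,-0.17],"twist": 0},
])

```text
clock: 1.1
eef_pos: [0.3944, -0.0177, 0.2273]
tool_rot: [-0.124, 0.698, -0.695, 0.123]
ft_force: [1.7, -1.0, 0.7]
grip_width: 0.0855
```

Emit:
move_arm([
  {"grip": 0,"linear": [-0.172,0,-0.156],"twist": 0},
  {"grip": 0,"linear": [-0.172,0,-0.156],"twist": 0},
  {"grip": 0,"linear": [-0.172,0,-0.156],"twist": 0},
  {"grip": 0,"linear": [-0.172,0,-0.156],"twist": 0},
  {"grip": 0,"linear": [-0.172,0,-0.156],"twist": 0},
])

```text
clock: 1.6
eef_pos: [0.5048, 0.1943, 0.2263]
tool_rot: [-0.129, 0.698, -0.693, 0.126]
ft_force: [0.9, -0.9, -0.3]
grip_width: 0.0855
```

Emit:
move_arm([
  {"grip": 0,"linear": [-0.172,0,-0.156],"twist": 0},
  {"grip": 0,"linear": [-0.172,0,-0.156],"twist": 0},
  {"grip": 0,"linear": [-0.172,0,-0.156],"twist": 0},
  {"grip": 0,"linear": [0,0.25,0],"twist": 0.06},
  {"grip": 0,"linear": [0,0.25,0],"twist": 0.05},
])

```text
clock: 2.1
eef_pos: [0.6117, 0.249, 0.1337]
tool_rot: [-0.124, 0.729, -0.662, 0.118]
ft_force: [0.0, -0.4, -0.3]
grip_width: 0.0858
```

```bash
python3 -c "
from h import *
st()
o=bot.get_obs();print('delta in tool', R.from_quat(o['tool_rot']).inv().apply(np.array([.561,.312,.003])-o['eef_pos'])/.2)
x=R.from_quat(o['tool_rot']).as_matrix()[:,0];print(np.degrees(np.arctan2(-x[1],-x[0])))"
```

```text
{'clock': 2.1, 'joint_pos': [0.3431, 0.6058, 0.3033, 1.2611, 0.0947, 3.1406], 'eef_pos': [0.6117, 0.249, 0.1337], 'tool_rot': [-0.1242, 0.7293, -0.6625, 0.1178], 'ft_force': [0.0298, -0.4366, -0.333], 'grip_width': 0.0858}
[[-0.941 -0.025  0.336]
 [-0.337  0.091 -0.937]
 [-0.007 -0.995 -0.095]]
delta in tool [ 0.13714588  0.68576168 -0.31873305]
19.712938128873756
```

Emit:
move_arm([
  {"grip": 0,"linear": [0,0,0],"twist": -0.07},
  {"grip": 0,"linear": [0,0,0],"twist": -0.07},
  {"grip": 0,"linear": [0,0,0],"twist": -0.07},
  {"grip": 0,"linear": [0,0,0],"twist": -0.07},
  {"grip": 0,"linear": [0,0,0],"twist": -0.07},
])

```text
clock: 2.6
eef_pos: [0.6059, 0.2419, 0.1166]
tool_rot: [-0.359, 0.643, -0.575, 0.357]
ft_force: [0.1, -0.2, -0.1]
grip_width: 0.0854
```

Emit:
move_arm([
  {"grip": 0,"linear": [0,0,0],"twist": -0.07},
  {"grip": 0,"linear": [0,0,0],"twist": -0.07},
  {"grip": 0,"linear": [0,0,0],"twist": -0.07},
  {"grip": 0,"linear": [0,0,0],"twist": -0.07},
  {"grip": 0,"linear": [0,0,0],"twist": -0.07},
])

```text
clock: 3.1
eef_pos: [0.6035, 0.2407, 0.1119]
tool_rot: [-0.543, 0.475, -0.407, 0.56]
ft_force: [-0.8, 0.5, 0.3]
grip_width: 0.0854
```

Emit:
move_arm([
  {"grip": 0,"linear": [0,0,0],"twist": -0.07},
  {"grip": 0,"linear": [0,0,0],"twist": -0.07},
  {"grip": 0,"linear": [0,0,0],"twist": -0.07},
  {"grip": 0,"linear": [0,0,0],"twist": -0.07},
  {"grip": 0,"linear": [0,0,0],"twist": -0.07},
])

```text
clock: 3.6
eef_pos: [0.6011, 0.2398, 0.1076]
tool_rot: [-0.654, 0.246, -0.185, 0.691]
ft_force: [0.0, 0.7, -0.8]
grip_width: 0.0854
```

```bash
cat > tgt.py <<'E'
from h import *
import sys
def tgt(xyz,az=None):
    st();o=bot.get_obs();r=R.from_quat(o["tool_rot"]);print("delta units",(r.inv().apply(np.array(xyz)-o["eef_pos"])/.2).round(4))
    x=r.as_matrix()[:,0];print("tool x az deg",np.degrees(np.arctan2(x[1],x[0])).round(2))
if __name__=="__main__": tgt([float(v) for v in sys.argv[1:4]])
E
python3 tgt.py .561 .312 .003
```

```text
{'clock': 3.6, 'joint_pos': [0.336, 0.6329, 0.2807, 1.2567, 0.0931, 0.9531], 'eef_pos': [0.6011, 0.2398, 0.1076], 'tool_rot': [-0.6545, 0.2456, -0.1845, 0.6909], 'ft_force': [0.0391, 0.6963, -0.7985], 'grip_width': 0.0854}
[[ 0.811 -0.066  0.581]
 [-0.576  0.075  0.814]
 [-0.098 -0.995  0.023]]
delta units [-0.3195  0.561   0.1652]
tool x az deg -35.39
```

Emit:
move_arm([
  {"grip": 0,"linear": [0,-0.02,0],"twist": -0.075},
  {"grip": 0,"linear": [0,-0.02,0],"twist": -0.075},
  {"grip": 0,"linear": [0,-0.02,0],"twist": -0.075},
  {"grip": 0,"linear": [0,-0.02,0],"twist": -0.075},
  {"grip": 0,"linear": [0,-0.02,0],"twist": -0.075},
])

```text
clock: 4.1
eef_pos: [0.5995, 0.2372, 0.1229]
tool_rot: [-0.677, -0.021, 0.072, 0.732]
ft_force: [-0.5, 0.6, 0.2]
grip_width: 0.0857
```

```bash
python3 tgt.py .561 .312 .003
```

```text
{'clock': 4.1, 'joint_pos': [0.3332, 0.6263, 0.3096, 1.3023, 0.0928, 0.1992], 'eef_pos': [0.5995, 0.2372, 0.1229], 'tool_rot': [-0.6775, -0.0214, 0.0715, 0.7317], 'ft_force': [-0.4834, 0.5803, 0.1858], 'grip_width': 0.0857}
[[ 0.989 -0.076 -0.128]
 [ 0.134  0.072  0.988]
 [-0.066 -0.995  0.081]]
delta units [-0.1011  0.6377  0.3455]
tool x az deg 7.7
```

Emit:
move_arm([
  {"grip": 0,"linear": [-0.05,0.06,0.173],"twist": -0.012},
  {"grip": 0,"linear": [-0.05,0.06,0.173],"twist": 0},
  {"grip": 0,"linear": [0,0.18,0],"twist": 0},
  {"grip": 0,"linear": [0,0.18,0],"twist": 0},
  {"grip": 0,"linear": [0,0.06,0],"twist": 0},
])

```text
clock: 4.6
eef_pos: [0.5632, 0.3129, 0.0212]
tool_rot: [-0.676, -0.033, 0.078, 0.732]
ft_force: [-0.8, -0.9, 0.3]
grip_width: 0.0853
```

```bash
python3 tgt.py .561 .312 .003; python3 -c "
from h import *
im,d,P,K,T=cam('wrist');cv2.imwrite('pics/w1.png',im)"
```

```text
{'clock': 4.6, 'joint_pos': [0.4611, 0.6962, 0.1551, 1.0602, 0.0978, 0.3019], 'eef_pos': [0.5632, 0.3129, 0.0212], 'tool_rot': [-0.6759, -0.0328, 0.0785, 0.732], 'ft_force': [-0.8319, -0.9447, 0.2998], 'grip_width': 0.0853}
[[ 0.986 -0.071 -0.154]
 [ 0.159  0.074  0.984]
 [-0.058 -0.995  0.084]]
delta units [-0.0065  0.0909 -0.0105]
tool x az deg 9.18
```

View pics/w1.png

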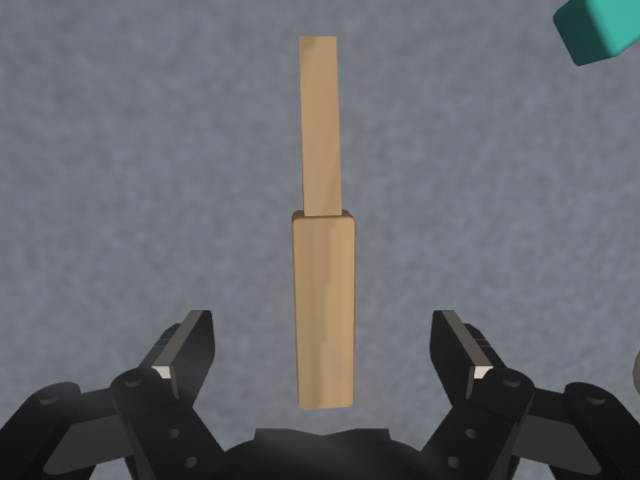

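The wrist view shows the wooden wedge centred between the open fingers: handle at rows 213-405 around column 325, tip at (318,37). It is well aligned, so I'll descend and close.

Emit:
move_arm([
  {"grip": 0,"linear": [-0.006,0.075,-0.01],"twist": 0},
  {"grip": 1,"linear": [0,0,0],"twist": 0},
  {"grip": 1,"linear": [0,0,0],"twist": 0},
  {"grip": 1,"linear": [0,0,0],"twist": 0},
  {"grip": 1,"linear": [0,0,0],"twist": 0},
])

```text
clock: 5.15
eef_pos: [0.5644, 0.3115, 0.0096]
tool_rot: [-0.676, -0.033, 0.077, 0.733]
ft_force: [-0.3, 1.3, 0.7]
grip_width: 0.0281
```

Emit:
move_arm([
  {"grip": 1,"linear": [0,-0.02,0],"twist": 0},
  {"grip": 1,"linear": [0,-0.02,0],"twist": 0},
  {"grip": 1,"linear": [0,-0.1,0],"twist": 0},
  {"grip": 1,"linear": [0,-0.2,0],"twist": 0},
  {"grip": 1,"linear": [0,-0.2,0],"twist": 0},
])

```text
clock: 5.65
eef_pos: [0.5684, 0.3012, 0.1162]
tool_rot: [-0.677, -0.029, 0.08, 0.731]
ft_force: [0.8, 0.7, 0.1]
grip_width: 0.0242
```

```bash
python3 tgt.py .69 -.3 .2; python3 -c "
from h import *
im,d,P,K,T=cam('wrist');cv2.imwrite('pics/w2.png',im)"
```

```text
{'clock': 5.65, 'joint_pos': [0.4418, 0.6207, 0.2817, 1.2717, 0.0967, 0.2846], 'eef_pos': [0.5684, 0.3012, 0.1162], 'tool_rot': [-0.6771, -0.0294, 0.0801, 0.7309], 'ft_force': [0.7791, 0.6973, 0.1011], 'grip_width': 0.0242}
[[ 0.985 -0.077 -0.151]
 [ 0.157  0.07   0.985]
 [-0.065 -0.995  0.081]]
delta units [ 0.1002 -0.6749 -3.0195]
tool x az deg 9.05
```

View pics/w2.png

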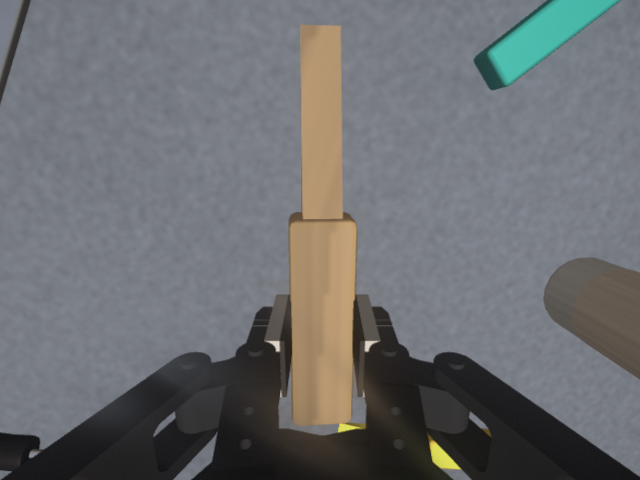

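The wedge is held squarely in the pads, tip at (320,25). Next I'll raise it and carry it over to the far right to find out how the arm behaves at its reach limit, since the wedge has to pitch 30°.

Emit:
move_arm([
  {"grip": 1,"linear": [0,-0.25,0],"twist": 0},
  {"grip": 1,"linear": [0,-0.25,0],"twist": 0},
  {"grip": 1,"linear": [0,-0.25,0],"twist": 0},
  {"grip": 1,"linear": [-0.01,-0.03,-0.24],"twist": 0},
  {"grip": 1,"linear": [-0.01,-0.03,-0.24],"twist": 0},
])

```text
clock: 6.2
eef_pos: [0.5935, 0.1994, 0.2785]
tool_rot: [-0.674, -0.041, 0.076, 0.733]
ft_force: [0.6, -1.2, -1.1]
grip_width: 0.024
```

Emit:
move_arm([
  {"grip": 1,"linear": [-0.01,-0.025,-0.24],"twist": 0},
  {"grip": 1,"linear": [-0.01,-0.025,-0.24],"twist": 0},
  {"grip": 1,"linear": [-0.01,-0.025,-0.24],"twist": 0},
  {"grip": 1,"linear": [-0.01,-0.025,-0.24],"twist": 0},
  {"grip": 1,"linear": [-0.01,-0.025,-0.24],"twist": 0},
])

```text
clock: 6.7
eef_pos: [0.6255, -0.0475, 0.2893]
tool_rot: [-0.674, -0.047, 0.074, 0.733]
ft_force: [0.2, 0.7, -0.3]
grip_width: 0.0243
```

Emit:
move_arm([
  {"grip": 1,"linear": [-0.01,-0.025,-0.24],"twist": 0},
  {"grip": 1,"linear": [-0.01,-0.025,-0.24],"twist": 0},
  {"grip": 1,"linear": [-0.01,-0.02,-0.2],"twist": 0.07},
  {"grip": 1,"linear": [0,-0.02,-0.1],"twist": 0.07},
  {"grip": 1,"linear": [0,-0.02,0],"twist": 0.07},
])

```text
clock: 7.2
eef_pos: [0.6423, -0.2184, 0.299]
tool_rot: [-0.674, 0.115, -0.078, 0.725]
ft_force: [-0.4, -0.5, -0.5]
grip_width: 0.0242
```

```bash
python3 tgt.py .69 -.27 .3
```

```text
{'clock': 7.2, 'joint_pos': [-0.3541, 0.7163, 0.9269, 1.8478, 0.0588, -0.0816], 'eef_pos': [0.6423, -0.2184, 0.299], 'tool_rot': [-0.6744, 0.115, -0.0782, 0.7251], 'ft_force': [-0.4298, -0.4971, -0.518], 'grip_width': 0.0242}
[[ 0.961 -0.042  0.272]
 [-0.269  0.078  0.96 ]
 [-0.061 -0.996  0.064]]
delta units [ 0.2983 -0.0353 -0.1823]
tool x az deg -15.61
```

Emit:
move_arm([
  {"grip": 1,"linear": [0.15,-0.15,0],"twist": 0},
  {"grip": 1,"linear": [0.15,-0.15,0],"twist": 0},
  {"grip": 1,"linear": [0.15,-0.15,0],"twist": 0},
  {"grip": 1,"linear": [0.15,-0.15,0],"twist": 0},
  {"grip": 1,"linear": [0.15,-0.15,0],"twist": 0},
])

```text
clock: 7.7
eef_pos: [0.6198, -0.2124, 0.3751]
tool_rot: [-0.669, 0.126, -0.071, 0.729]
ft_force: [0.2, -0.7, -0.0]
grip_width: 0.0242
```

```bash
python3 tgt.py .69 -.27 .3
```

```text
{'clock': 7.7, 'joint_pos': [-0.3603, 0.7898, 1.2748, 2.15, 0.0651, -0.0843], 'eef_pos': [0.6198, -0.2124, 0.3751], 'tool_rot': [-0.6693, 0.1255, -0.0708, 0.7288], 'ft_force': [0.2219, -0.7074, -0.0133], 'grip_width': 0.0242}
[[ 0.958 -0.065  0.278]
 [-0.271  0.094  0.958]
 [-0.088 -0.993  0.072]]
delta units [ 0.4478  0.3232 -0.2057]
tool x az deg -15.8
```

Emit:
move_arm([
  {"grip": 1,"linear": [0,-0.25,0],"twist": 0},
  {"grip": 1,"linear": [0,-0.25,0],"twist": 0},
  {"grip": 1,"linear": [0,-0.25,0],"twist": 0},
  {"grip": 1,"linear": [0,-0.25,0],"twist": 0},
  {"grip": 1,"linear": [0,-0.25,0],"twist": 0},
])

```text
clock: 8.2
eef_pos: [0.5802, -0.2057, 0.5023]
tool_rot: [-0.684, 0.058, -0.141, 0.713]
ft_force: [-0.1, 0.1, -0.2]
grip_width: 0.0239
```

```bash
python3 tgt.py .69 -.27 .3
```

```text
{'clock': 8.2, 'joint_pos': [-0.3739, 0.5903, 1.2749, 2.15, 0.0673, -0.0879], 'eef_pos': [0.5802, -0.2057, 0.5023], 'tool_rot': [-0.6841, 0.0576, -0.141, 0.7133], 'ft_force': [-0.0831, 0.1206, -0.2435], 'grip_width': 0.0239}
[[ 0.954  0.122  0.275]
 [-0.28   0.024  0.96 ]
 [ 0.111 -0.992  0.057]]
delta units [ 0.5014  1.0629 -0.2153]
tool x az deg -16.37
```

Emit:
move_arm([
  {"grip": 1,"linear": [0,-0.24,-0.1],"twist": 0},
  {"grip": 1,"linear": [0,-0.24,-0.1],"twist": 0},
  {"grip": 1,"linear": [0,-0.25,-0.05],"twist": 0},
  {"grip": 1,"linear": [0,-0.25,0],"twist": 0},
  {"grip": 1,"linear": [0,-0.25,0],"twist": 0},
])

```text
clock: 8.7
eef_pos: [0.5039, -0.2298, 0.6163]
tool_rot: [0.697, 0.01, 0.209, -0.686]
ft_force: [-1.2, -0.1, -1.4]
grip_width: 0.0246
```

```bash
python3 tgt.py .69 -.27 .3
```

```text
{'clock': 8.7, 'joint_pos': [-0.4739, 0.3964, 1.275, 2.15, 0.0838, -0.176], 'eef_pos': [0.5039, -0.2298, 0.6163], 'tool_rot': [0.6974, 0.0099, 0.2085, -0.6856], 'ft_force': [-1.1889, -0.0652, -1.3956], 'grip_width': 0.0246}
[[ 0.913  0.3    0.277]
 [-0.272 -0.06   0.96 ]
 [ 0.304 -0.952  0.027]]
delta units [0.4226 1.7969 0.0223]
tool x az deg -16.6
```

```bash
cat > wedge.py <<'E'
from h import *
def wedge():
    im,d,P,K,T=cam('wrist');o=bot.get_obs();r=R.from_quat(o["tool_rot"]).as_matrix()
    L=(P-o["eef_pos"])@r   # tool coords
    out={}
    for n,(a,b,c,e) in dict(handle=(228,300,302,346),blade=(40,200,308,334)).items():
        q=L[a:b,c:e].reshape(-1,3);q=q[np.isfinite(q[:,0])];q=q[np.abs(q[:,1]-np.median(q[:,1]))<.015]
        A=np.c_[q[:,[0,2]],np.ones(len(q))];co,*_=np.linalg.lstsq(A,q[:,1],rcond=None)
        out[n]=co;print(n,"y=%.4f x + %.4f z + %.4f"%tuple(co),"pitch deg",np.degrees(np.arctan(co[0])).round(2),"roll",np.degrees(np.arctan(co[1])).round(2),"resid",np.std(A@co-q[:,1]).round(5))
    hsv=cv2.cvtColor(im,cv2.COLOR_BGR2HSV);m=(hsv[...,1]>70)&(hsv[...,0]<28);m[:,:285]=0;m[:,360:]=0;m[450:]=0
    q=L[m&(np.abs(L[...,1])<.12)];c=np.argsort(q[:,0]);
    print("tip x",q[c[:20],0].mean().round(4),"z tip",q[q[:,0]<q[:,0].min()+.02,2].mean().round(4),"z handle",q[(q[:,0]>-.03)&(q[:,0]<0.01),2].mean().round(4))
    return im,out
if __name__=="__main__": im,_=wedge();cv2.imwrite("pics/wl.png",im)
E
python3 wedge.py
```

```text
handle y=-0.0477 x + 0.0744 z + -0.0061 pitch deg -2.73 roll 4.26 resid 0.0006
blade y=-0.2794 x + 0.0769 z + -0.0119 pitch deg -15.61 roll 4.4 resid 0.00063
tip x -0.111 z tip -0.0008 z handle -0.0001
```

Emit:
move_arm([
  {"grip": 1,"linear": [0,0,0.25],"twist": 0},
  {"grip": 1,"linear": [0,0,0.25],"twist": 0},
  {"grip": 1,"linear": [0,0,0.25],"twist": 0},
  {"grip": 1,"linear": [0,0,0.25],"twist": 0},
  {"grip": 1,"linear": [0,0,0.2],"twist": 0},
])

```text
clock: 9.25
eef_pos: [0.5456, 0.0028, 0.6283]
tool_rot: [0.698, 0.013, 0.221, -0.681]
ft_force: [0.9, 0.2, -0.7]
grip_width: 0.0242
```

Emit:
move_arm([
  {"grip": 1,"linear": [0,-0.25,0],"twist": 0},
  {"grip": 1,"linear": [0,-0.25,0],"twist": 0},
  {"grip": 1,"linear": [0,-0.25,0],"twist": 0},
  {"grip": 1,"linear": [0,-0.25,0],"twist": 0},
  {"grip": 1,"linear": [0,0,0],"twist": 0},
])

```text
clock: 9.75
eef_pos: [0.4762, 0.0157, 0.711]
tool_rot: [-0.674, -0.077, -0.266, 0.685]
ft_force: [-0.8, 0.5, -0.7]
grip_width: 0.024
```

```bash
cat >> wedge.py <<'E'
    from fit import pts
    o=bot.get_obs();r=R.from_quat(o["tool_rot"]).as_matrix();co=_["handle"];n=np.array([co[0],-1,co[1]]);n/=np.linalg.norm(n)
    x=np.array([1,co[0],0]);x/=np.linalg.norm(x)
    f=pts([.49066,.04374,-.302,-.00065])
    print("wedge z",(r@n).round(3),"target",f["n"].round(3),"| wedge x",(r@x).round(3),"target",f["a"].round(3))
E
python3 wedge.py; python3 tgt.py .69 0 .3
```

```text
{'clock': 9.75, 'joint_pos': [0.0927, 0.2136, 1.2754, 2.15, -0.0938, 0.3454], 'eef_pos': [0.4762, 0.0157, 0.711], 'tool_rot': [-0.6741, -0.0774, -0.2661, 0.6847], 'ft_force': [-0.8285, 0.4717, -0.6973], 'grip_width': 0.024}
[[ 0.846  0.469  0.253]
 [-0.26  -0.051  0.964]
 [ 0.465 -0.882  0.079]]
delta units [-0.03    2.3174  0.0319]
tool x az deg -17.07  File "wedge.py", line 15
    from fit import pts
IndentationError: unexpected indent
```

```bash
sed -i 's/^if __name__.*/if __name__=="__main__":\n    im,_=wedge();cv2.imwrite("pics\/wl.png",im)/' wedge.py; python3 wedge.py
```

```text
handle y=-0.0552 x + 0.0743 z + -0.0132 pitch deg -3.16 roll 4.25 resid 0.00059
blade y=-0.2916 x + 0.0785 z + -0.0195 pitch deg -16.26 roll 4.49 resid 0.00065
tip x -0.1129 z tip -0.0005 z handle 0.0005
wedge z [-0.493  0.136  0.859] target [-0.477  0.149  0.866] | wedge x [ 0.82  -0.257  0.511] target [ 0.827 -0.258  0.5  ]
```

```bash
cat > app.py <<'E'
from fit import *
import sys
TIP=np.array([-.112,.0139,-.0003]);P0=[.49066,.04374,-.302,-.00065]
def rel(P=P0,tip=TIP):
    f=pts(P);o=bot.get_obs();r=R.from_quat(o["tool_rot"]).as_matrix();t=o["eef_pos"]+r@tip
    B=np.c_[f["a"],f["y"],f["n"]];q=B.T@(t-f["groove"])
    wz=r@np.array([-.0552,-1,.0743]);wx=r@np.array([1,-.0552,0])
    print("clk",o["clock"],"eef",np.round(o["eef_pos"],4),"tip in spindle frame (a,y,n) mm",(q*1e3).round(1),"wedge x in frame",(B.T@wx).round(3),"wedge z",(B.T@wz).round(3),"F",(B.T@np.array(o["ft_force"])).round(1),"w",round(float(o["grip_width"]),4))
    return B,r,q
if __name__=="__main__":
    B,r,q=rel();tg=np.array([float(v) for v in sys.argv[1:4]])*1e-3
    d=r.T@B@(tg-q);print("delta units",(d/.2).round(3),"len mm",np.linalg.norm(d)*1e3)
    for n,v in zip(("a","y","n"),(r.T@B/.2).T*1e-3): print("1mm",n,v.round(5))
E
python3 app.py 80 0 35
```

```text
clk 9.8 eef [0.4772 0.0157 0.71  ] tip in spindle frame (a,y,n) mm [146.6 -30.2 508.6] wedge x in frame [ 1.001e+00 -1.000e-03  1.300e-02] wedge z [-0.013 -0.017  1.004] F [-0.5 -0.  -0.8] w 0.0244
delta units [-0.232  2.384 -0.064] len mm 479.2378959405398
1mm a [ 0.005   -0.00021  0.     ]
1mm y [2.00e-05 4.50e-04 4.98e-03]
1mm n [-0.00021 -0.00497  0.00045]
```

Emit:
move_arm([
  {"grip": 1,"linear": [-0.02,0.24,-0.007],"twist": 0},
  {"grip": 1,"linear": [-0.02,0.24,-0.007],"twist": 0},
  {"grip": 1,"linear": [-0.02,0.24,-0.007],"twist": 0},
  {"grip": 1,"linear": [-0.02,0.24,-0.007],"twist": 0},
  {"grip": 1,"linear": [-0.02,0.24,-0.007],"twist": 0},
])

```text
clock: 10.3
eef_pos: [0.5671, 0.0044, 0.5193]
tool_rot: [-0.67, -0.085, -0.273, 0.685]
ft_force: [0.8, 0.5, 0.0]
grip_width: 0.0242
```

Emit:
move_arm([
  {"grip": 1,"linear": [-0.02,0.24,-0.007],"twist": 0},
  {"grip": 1,"linear": [-0.02,0.24,-0.007],"twist": 0},
  {"grip": 1,"linear": [-0.02,0.24,-0.007],"twist": 0},
  {"grip": 1,"linear": [-0.02,0.12,-0.007],"twist": 0},
  {"grip": 1,"linear": [0,0,0],"twist": 0},
])

```text
clock: 10.8
eef_pos: [0.6297, -0.0057, 0.344]
tool_rot: [-0.674, -0.077, -0.265, 0.686]
ft_force: [-1.1, -0.2, -1.2]
grip_width: 0.0241
```

```bash
python3 app.py 45 0 28; python3 tgt.py .6 0 .2
```

```text
clk 10.8 eef [ 0.6297 -0.0057  0.344 ] tip in spindle frame (a,y,n) mm [ 95.1  -5.3 115.9] wedge x in frame [ 1.001e+00 -1.000e-03  1.100e-02] wedge z [-0.011 -0.019  1.004] F [-1.5 -0.5 -0.6] w 0.0241
delta units [-0.231  0.45  -0.015] len mm 101.2923285367733
1mm a [ 0.005   -0.00022  0.     ]
1mm y [2.00e-05 4.70e-04 4.98e-03]
1mm n [-0.00022 -0.00497  0.00047]
{'clock': 10.8, 'joint_pos': [0.0179, 0.1025, 0.0063, 0.9895, -0.0561, 0.2795], 'eef_pos': [0.6297, -0.0057, 0.344], 'tool_rot': [-0.6736, -0.0765, -0.265, 0.6858], 'ft_force': [-1.0988, -0.1605, -1.2413], 'grip_width': 0.0241}
[[ 0.848  0.466  0.252]
 [-0.26  -0.048  0.964]
 [ 0.462 -0.883  0.081]]
delta units [-0.4658  0.5655 -0.068 ]
tool x az deg -17.07
```

Emit:
move_arm([
  {"grip": 1,"linear": [-0.07,0.14,-0.004],"twist": 0},
  {"grip": 1,"linear": [-0.07,0.14,-0.004],"twist": 0},
  {"grip": 1,"linear": [-0.07,0.14,-0.004],"twist": 0},
  {"grip": 1,"linear": [-0.02,0.02,0],"twist": 0},
  {"grip": 1,"linear": [0,0,0],"twist": 0},
])

```text
clock: 11.3
eef_pos: [0.6334, 0.0002, 0.2496]
tool_rot: [-0.673, -0.079, -0.267, 0.686]
ft_force: [0.0, 0.2, 0.3]
grip_width: 0.0244
```

```bash
python3 app.py 40 0 22; python3 - <<'E'
from fit import *
from app import rel,P0
im,d,P,K,T=cam('wrist');cv2.imwrite('pics/w3.png',im);o=bot.get_obs()
np.savez("w3.npz",im=im,P=P)
Q=P.reshape(-1,3);Q=Q[np.isfinite(Q[:,0])&(Q[:,2]>.03)]
f=pts(P0);B=np.c_[f["a"],f["y"],f["n"]]
q=(Q-f["groove"])@B
k=(q[:,0]<-8)&(q[:,0]>-115)&(q[:,2]<22.5e-3)   # reel only
print(k.sum());p,kk,e=fit(Q[k],P0);print("wrist fit",p,kk,e)
p2,kk,e=fit(Q[k],list(P0)) ;g=pts(p);print("groove shift in frame mm",(B.T@(g["groove"]-f["groove"])*1e3).round(2))
# bow top: cluster
m=(np.abs(q[:,0])<.008)&(np.abs(q[:,1])<.012)&(q[:,2]>.018)&(q[:,2]<.034);print("bow",m.sum(),(q[m].mean(0)*1e3).round(2),(q[m].min(0)*1e3).round(1),(q[m].max(0)*1e3).round(1))
E
```

```text
clk 11.3 eef [6.334e-01 2.000e-04 2.496e-01] tip in spindle frame (a,y,n) mm [49.5  1.6 32.5] wedge x in frame [ 1.001 -0.003  0.018] wedge z [-0.018 -0.021  1.004] F [0.1 0.2 0.3] w 0.0244
delta units [-0.046  0.053 -0.013] len mm 14.251191214327724
1mm a [ 0.005   -0.00019  0.     ]
1mm y [1.00e-05 4.80e-04 4.98e-03]
1mm n [-0.00019 -0.00497  0.00048]
0
wrist fit [ 0.49066  0.04374 -0.302   -0.00065] 0 nan
groove shift in frame mm [0. 0. 0.]fit.py:21: RuntimeWarning: Mean of empty slice.
  return p,k.sum(),np.abs(r.fun).mean()
  ret = ret.dtype.type(ret / rcount)
<stdin>:12: RuntimeWarning: Mean of empty slice.
  ret = um.true_divide(
Traceback (most recent call last):
ValueError: zero-size array to reduction operation minimum which has no identity
```

View pics/w3.png

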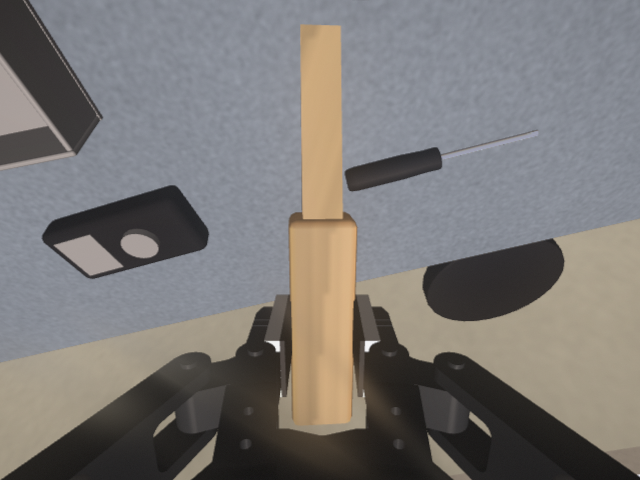

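The wrist camera looks outward, so it shows only the wedge (tip at (320,27)) and the bench beyond it, not the clip. The fixed cameras see both, so I'll check tip against bow with those.

```bash
cat > two.py <<'E'
from fit import *
from app import P0,TIP
import sys
def look(name):
    f=pts(P0);B=np.c_[f["a"],f["y"],f["n"]];A=[]
    for n,(r0,r1,c0,c1) in dict(top=(220,340,270,390),scene=(170,290,220,340)).items():
        im,d,P,K,T=cam(n);o=bot.get_obs()
        A.append(cv2.resize(im[r0:r1,c0:c1],(400,400),interpolation=cv2.INTER_CUBIC))
        q=((P-f["groove"])@B*1e3);hsv=cv2.cvtColor(im,cv2.COLOR_BGR2HSV)
        w=(hsv[...,1]>85)&(hsv[...,0]<28)&(np.abs(q[...,1])<15)&(np.abs(q[...,0])<120)&(q[...,2]>5)&(q[...,2]<60)
        q_=q[w]
        if len(q_):
            x=q_[:,0];t=q_[x<np.percentile(x,4)];print(n,"wood",len(q_),"tip",t.mean(0).round(1),"min a",x.min().round(1))
            for lo in range(-80,110,20):
                k=(x>=lo)&(x<lo+20)
                if k.sum()>3: print("   a",lo,k.sum(),q_[k].mean(0).round(1))
        m=(np.abs(q[...,0])<9)&(np.abs(q[...,1])<12)&(q[...,2]>19)&(q[...,2]<40)&~w
        if m.any():print(n,"bow",m.sum(),q[m].mean(0).round(1),q[m].max(0).round(1))
        k=(q[...,0]<-15)&(q[...,0]>-50)&(np.abs(q[...,1])<10)&(q[...,2]>10)&(q[...,2]<25)&~w
        if k.any():print(n,"nose top",k.sum(),np.percentile(q[k][:,2],[50,95]).round(1),"mean rad",np.hypot(q[k][:,1],q[k][:,2]).mean().round(1))
    cv2.imwrite(f"pics/{name}.png",np.hstack(A))
if __name__=="__main__": look(sys.argv[1])
E
python3 two.py t1
```

```text
top bow 9 [-0.5 10.  28. ] [ 4.7 11.9 31.1]
top nose top 92 [18.6 21.1] mean rad 19.4
scene wood 16 tip [55.1 -4.9 36.4] min a 55.1
   a 60 9 [67.8 -1.1 39.2]
   a 80 5 [87.8  1.5 44.8]
scene bow 25 [-1.8  2.8 27.4] [ 7.1 10.4 32.1]
scene nose top 14 [22.3 24.6] mean rad 23.1
```

View pics/t1.png

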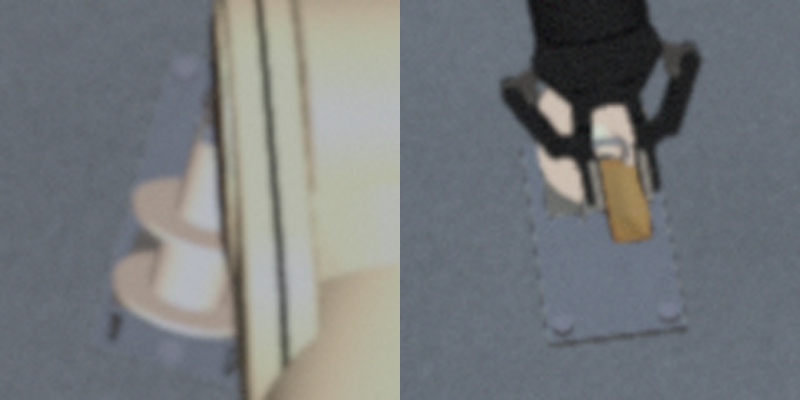

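```bash
python3 - <<'E'
from fit import *
from app import P0
f=pts(P0);B=np.c_[f["a"],f["y"],f["n"]]
for n in("top","scene"):
    z=np.load(n+"0.npz");q=(z["P"]-f["groove"])@B*1e3
    m=(np.abs(q[...,0])<10)&(np.abs(q[...,1])<16)&(q[...,2]>21)&(q[...,2]<34)
    print(n,"bow",m.sum(),np.median(q[m],0).round(1),np.percentile(q[m],[5,95],axis=0).round(1).tolist())
    for nm,a0,a1 in(("nose",-50,-12),("land",8,21)):
        k=(q[...,0]<a1)&(q[...,0]>a0)&(np.abs(q[...,1])<21)&(q[...,2]>0)&(q[...,2]<24)
        Q=q[k];
        r=least_squares(lambda p:np.hypot(Q[:,1]-p[0],Q[:,2]-p[1])-(20 if nm=="nose" else 15),[0,0],loss="soft_l1");print("  ",nm,k.sum(),"axis offset y,n",r.x.round(2))
    v,u=np.nonzero(m);print("  pix rows",v.min(),v.max(),"cols",u.min(),u.max())
# drum lateral per station: does yaw hold? and end point
E
```

```text
top bow 96 [ 1.2 -0.1 27.3] [[-4.5, -14.1, 25.2], [5.9, 14.1, 29.4]]
   nose 364 axis offset y,n [ 0.12 -0.67]
   land 99 axis offset y,n [0.2  0.07]
  pix rows 257 266 cols 330 347
scene bow 40 [-0.3  0.3 30. ] [[-7.5, -15.2, 21.8], [6.6, 14.8, 32.0]]
   nose 45 axis offset y,n [0.51 2.65]
   land 59 axis offset y,n [0.07 0.7 ]
  pix rows 211 216 cols 274 286
```

Emit:
move_arm([
  {"grip": 1,"linear": [-0.02,0.025,-0.006],"twist": 0},
  {"grip": 1,"linear": [-0.025,0.025,-0.006],"twist": 0},
  {"grip": 1,"linear": [-0.025,0.01,0],"twist": 0},
  {"grip": 1,"linear": [-0.025,0,0],"twist": 0},
  {"grip": 1,"linear": [0,0,0],"twist": 0},
])

```text
clock: 11.95
eef_pos: [0.6249, 0.0021, 0.2357]
tool_rot: [-0.671, -0.082, -0.271, 0.685]
ft_force: [0.5, 0.4, -1.0]
grip_width: 0.0246
```

```bash
python3 app.py 15 0 21.3
```

```text
clk 11.95 eef [0.6249 0.0021 0.2357] tip in spindle frame (a,y,n) mm [35.2  1.2 23.5] wedge x in frame [ 1.001 -0.005  0.029] wedge z [-0.029 -0.024  1.004] F [-0.2  0.6 -1. ] w 0.0246
delta units [-0.101  0.013 -0.007] len mm 20.343048287129104
1mm a [ 5.0e-03 -1.3e-04  1.0e-05]
1mm y [0.      0.00049 0.00498]
1mm n [-0.00013 -0.00497  0.00049]
```

Emit:
move_arm([
  {"grip": 1,"linear": [-0.05,0.008,-0.006],"twist": 0},
  {"grip": 1,"linear": [-0.05,0.004,-0.003],"twist": 0},
  {"grip": 1,"linear": [-0.03,0,0],"twist": 0},
  {"grip": 1,"linear": [-0.01,0,0],"twist": 0},
  {"grip": 1,"linear": [0,0,0],"twist": 0},
])

```text
clock: 12.45
eef_pos: [0.6009, 0.0081, 0.2198]
tool_rot: [-0.671, -0.083, -0.272, 0.685]
ft_force: [0.4, -0.4, -0.5]
grip_width: 0.0243
```

```bash
python3 app.py -10 0 21.3; python3 two.py t2
```

```text
clk 12.45 eef [0.6009 0.0081 0.2198] tip in spindle frame (a,y,n) mm [ 5.8 -0.2 22. ] wedge x in frame [ 1.001 -0.005  0.03 ] wedge z [-0.03  -0.025  1.004] F [ 0.2 -0.2 -0.7] w 0.0243
delta units [-0.079  0.006  0.   ] len mm 15.866465864139798
1mm a [ 5.0e-03 -1.3e-04  1.0e-05]
1mm y [0.      0.00049 0.00498]
1mm n [-0.00013 -0.00497  0.00049]
scene wood 73 tip [15.7 -1.8 26.7] min a 11.3
   a 20 5 [32.  -0.1 30.9]
   a 60 5 [78.  -5.5 45.4]
   a 80 25 [91.  -1.  46.4]
   a 100 32 [110.3  -2.5  47.5]
scene bow 32 [-1.5  1.6 27.9] [ 8.9 11.8 33.1]
scene nose top 20 [22.  24.5] mean rad 22.4
```

View pics/t2.png

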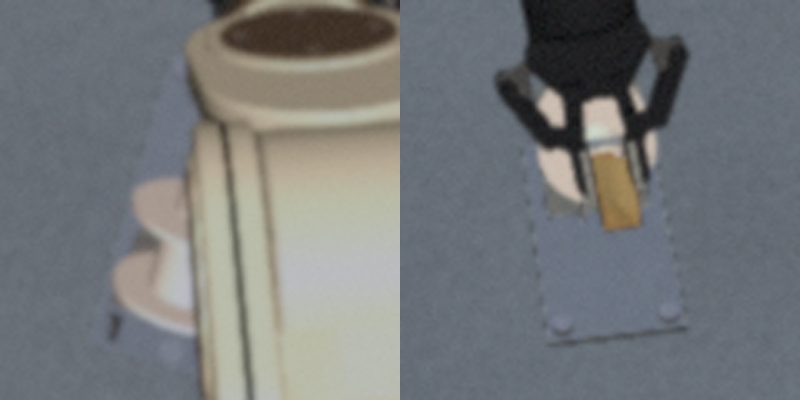

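Emit:
move_arm([
  {"grip": 1,"linear": [-0.04,0.005,0],"twist": 0},
  {"grip": 1,"linear": [-0.04,0.002,0],"twist": 0},
  {"grip": 1,"linear": [-0.02,0,0],"twist": 0},
  {"grip": 1,"linear": [0,0,0],"twist": 0},
  {"grip": 1,"linear": [0,0,0],"twist": 0},
])

```text
clock: 13.05
eef_pos: [0.5894, 0.0126, 0.2142]
tool_rot: [-0.669, -0.087, -0.277, 0.684]
ft_force: [1.1, -0.5, 0.4]
grip_width: 0.0241
```

```bash
python3 app.py -30 0 21
```

```text
clk 13.05 eef [0.5894 0.0126 0.2142] tip in spindle frame (a,y,n) mm [-7.5  1.1 21.7] wedge x in frame [ 1.001 -0.008  0.044] wedge z [-0.045 -0.026  1.003] F [ 1.3 -0.2 -0.2] w 0.0241
delta units [-0.113  0.004 -0.006] len mm 22.560966464420247
1mm a [ 5.e-03 -5.e-05  2.e-05]
1mm y [-1.00e-05  5.00e-04  4.97e-03]
1mm n [-5.00e-05 -4.97e-03  5.00e-04]
```

Emit:
move_arm([
  {"grip": 1,"linear": [-0.08,0.002,-0.005],"twist": 0},
  {"grip": 1,"linear": [-0.08,0,0],"twist": 0},
  {"grip": 1,"linear": [-0.08,0,0],"twist": 0},
  {"grip": 1,"linear": [-0.08,0,0],"twist": 0},
  {"grip": 1,"linear": [-0.05,0,0],"twist": 0},
])

```text
clock: 13.55
eef_pos: [0.5758, 0.0176, 0.2258]
tool_rot: [-0.661, -0.124, -0.327, 0.664]
ft_force: [5.2, -1.2, 0.1]
grip_width: 0.0243
```

```bash
python3 app.py -55 0 21; python3 two.py t3
```

```text
clk 13.55 eef [0.5758 0.0176 0.2258] tip in spindle frame (a,y,n) mm [-11.6   5.1  24.9] wedge x in frame [ 0.986 -0.038  0.17 ] wedge z [-0.172 -0.019  0.989] F [ 4.7  0.5 -2.5] w 0.0243
delta units [-0.217 -0.009 -0.032] len mm 43.921704478652835
1mm a [0.00496 0.00059 0.00011]
1mm y [-0.00017  0.00048  0.00497]
1mm n [ 0.00058 -0.00494  0.00049]
top wood 16 tip [82.5 -3.4 59.9] min a 82.5
   a 80 16 [85.8 -6.4 59.1]
scene wood 2 tip [63.4  0.9 59.1] min a 63.4
scene nose top 5 [23.7 24. ] mean rad 23.4
```

View pics/t3.png

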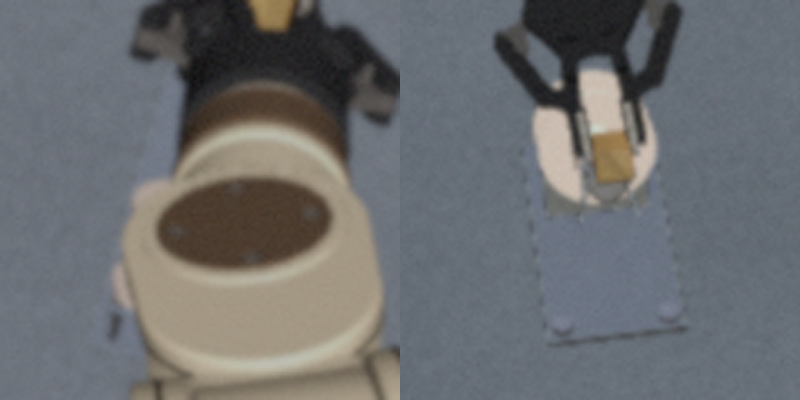

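```bash
python3 tgt.py .6 0 .2
```

```text
{'clock': 13.65, 'joint_pos': [0.1116, -0.0169, -0.5302, 0.427, -0.152, 0.3644], 'eef_pos': [0.5748, 0.0182, 0.2245], 'tool_rot': [-0.6609, -0.1235, -0.3255, 0.6648], 'ft_force': [7.5918, -3.4192, 3.3058], 'grip_width': 0.0244}
[[ 0.758  0.596  0.266]
 [-0.27  -0.086  0.959]
 [ 0.594 -0.798  0.096]]
delta units [ 0.0471  0.1806 -0.0655]
tool x az deg -19.58
```

```bash
sed -i 's#pics/wl.png#pics/w4.png#' wedge.py; python3 wedge.py
```

```text
handle y=-0.0782 x + 0.0812 z + -0.0121 pitch deg -4.47 roll 4.64 resid 0.00061
blade y=-0.2593 x + 0.0812 z + -0.0146 pitch deg -14.54 roll 4.64 resid 0.00129
tip x -0.112 z tip -0.0001 z handle 0.0008
wedge z [-0.629  0.183  0.755] target [-0.477  0.149  0.866] | wedge x [ 0.709 -0.262  0.655] target [ 0.827 -0.258  0.5  ]
```

View pics/w4.png

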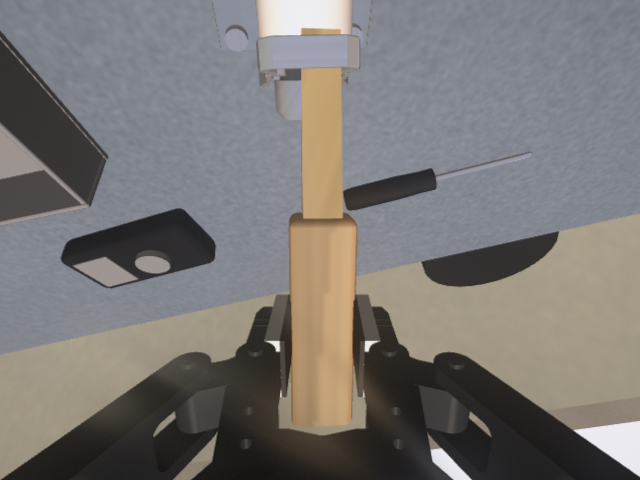

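The wrist view shows the blade passing under the bow (bow at rows 36-68, tip visible beyond it at (320,28)). The blade sits about 5 mm to the right of the bow's middle (322 against 309), and the tool has pitched over under load. I'll shift it back sideways and press down so the blade levels against the hub.

Emit:
move_arm([
  {"grip": 1,"linear": [0,0.0,-0.025],"twist": 0.008},
  {"grip": 1,"linear": [0,0.04,-0.01],"twist": 0.008},
  {"grip": 1,"linear": [0,0.04,0],"twist": 0},
  {"grip": 1,"linear": [0,0.04,0],"twist": 0},
  {"grip": 1,"linear": [0,0.04,0],"twist": 0},
])

```text
clock: 14.2
eef_pos: [0.5934, 0.0092, 0.198]
tool_rot: [-0.654, -0.113, -0.337, 0.668]
ft_force: [-2.6, 2.0, 4.1]
grip_width: 0.0242
```

```bash
python3 app.py -12 0 21
```

```text
clk 14.2 eef [0.5934 0.0092 0.198 ] tip in spindle frame (a,y,n) mm [-8.6  6.1 -8.2] wedge x in frame [ 0.985 -0.072  0.165] wedge z [-0.167 -0.021  0.99 ] F [-0.7  1.2  5.1] w 0.0242
delta units [ 0.001 -0.149 -0.016] len mm 30.033273576013336
1mm a [0.00496 0.00058 0.00027]
1mm y [-0.00033  0.00049  0.00496]
1mm n [ 0.00055 -0.00494  0.00053]
```

```bash
cat >> wedge.py <<'E'
    B=np.c_[f["a"],f["y"],f["n"]]
    y0=co[2]
    und=lambda xx: np.array([xx,co[0]*xx+co[2],0])-n*.021   # 1 mm above underside
    c=1/np.sqrt(1+co[0]**2); 
    for nm,xx in(("tip(x=-.112)",-.112*1),("heel of blade",-.042)):
        print(nm,"frame mm",(B.T@(o["eef_pos"]+r@und(xx)-f["groove"])*1e3).round(1))
    print("pitch of wedge vs spindle deg",np.degrees(np.arctan2((B.T@(r@x))[2],(B.T@(r@x))[0])).round(1),"yaw",np.degrees((B.T@(r@x))[1]).round(1))
E
sed -i 's#pics/w4.png#pics/w5.png#' wedge.py; python3 wedge.py
```

```text
handle y=0.2162 x + 0.0109 z + -0.0132 pitch deg 12.2 roll 0.62 resid 0.0006
blade y=0.0435 x + 0.0145 z + -0.0161 pitch deg 2.49 roll 0.83 resid 0.00118
tip x -0.1115 z tip 0.0007 z handle 0.0014
wedge z [-0.422  0.028  0.906] target [-0.477  0.149  0.866] | wedge x [ 0.858 -0.313  0.408] target [ 0.827 -0.258  0.5  ]
tip(x=-.112) frame mm [-17.2   3.2  20.8]
heel of blade frame mm [54.   0.1 13.4]
pitch of wedge vs spindle deg -5.9 yaw -2.5
```

Emit:
move_arm([
  {"grip": 1,"linear": [-0.05,0.0,-0.02],"twist": -0.02},
  {"grip": 1,"linear": [-0.12,-0.01,-0.01],"twist": 0},
  {"grip": 1,"linear": [-0.12,-0.01,-0.005],"twist": 0},
  {"grip": 1,"linear": [-0.12,-0.01,0],"twist": 0},
  {"grip": 1,"linear": [0,0,0],"twist": 0},
])

```text
clock: 14.75
eef_pos: [0.5578, 0.0209, 0.1829]
tool_rot: [-0.651, -0.149, -0.354, 0.655]
ft_force: [-1.5, -0.5, -2.2]
grip_width: 0.0246
```

```bash
python3 app.py -12 0 21; sed -i 's#pics/w5.png#pics/w6.png#' wedge.py; python3 wedge.py
```

```text
clk 14.75 eef [0.5578 0.0209 0.1829] tip in spindle frame (a,y,n) mm [-46.3   4.7 -11.4] wedge x in frame [ 0.97  -0.054  0.245] wedge z [-0.247 -0.025  0.973] F [-2.2 -1.  -1.3] w 0.0246
delta units [ 0.2   -0.127 -0.001] len mm 47.44380781518301
1mm a [0.0049  0.00098 0.00014]
1mm y [-0.00024  0.00051  0.00497]
1mm n [ 0.00096 -0.00488  0.00055]
handle y=0.2541 x + 0.0010 z + -0.0136 pitch deg 14.26 roll 0.06 resid 0.00094
blade y=-0.0259 x + 0.0038 z + -0.0276 pitch deg -1.48 roll 0.22 resid 0.00148
tip x -0.1102 z tip -0.0014 z handle 0.0004
wedge z [-0.463  0.029  0.886] target [-0.477  0.149  0.866] | wedge x [ 0.845 -0.286  0.451] target [ 0.827 -0.258  0.5  ]
tip(x=-.112) frame mm [-58.    2.   22.4]
heel of blade frame mm [14.1  0.4 18.4]
pitch of wedge vs spindle deg -3.2 yaw -1.3
```

```bash
cat > bow.py <<'E'
from fit import *
from app import P0
import sys
im,d,P,K,T=cam('wrist');f=pts(P0);B=np.c_[f["a"],f["y"],f["n"]];q=(P-f["groove"])@B*1e3
hsv=cv2.cvtColor(im,cv2.COLOR_BGR2HSV);sub=np.zeros((480,640),bool);sub[:215,200:440]=1
m=sub&(hsv[...,1]<70)&(q[...,2]>24)&(np.abs(q[...,1])<30)&(q[...,0]<60)&(q[...,0]>-80)
print("grey n>24:",m.sum())
if m.sum()>20:
    v,u=np.nonzero(m);print("pix rows",np.percentile(v,[2,98]),"cols",np.percentile(u,[2,98]),"frame med",np.median(q[m],0).round(1),"p5,p95",np.percentile(q[m],[5,95],axis=0).round(1).tolist())
if len(sys.argv)>1: cv2.imwrite("pics/%s.png"%sys.argv[1],im)
E
python3 bow.py w7
```

```text
grey n>24: 4805
pix rows [ 88.   196.92] cols [258. 375.] frame med [-5.7 -2.7 38.3] p5,p95 [[-10.1, -19.2, 29.2], [0.0, 14.9, 40.3]]
```

The bow now stands at n ≈ 39 mm, about 13 mm of lift, so the clip has let go. I'll lift square to the spindle and then sweep it away to the left.

Emit:
move_arm([
  {"grip": 1,"linear": [0.029,-0.146,0.015],"twist": 0},
  {"grip": 1,"linear": [0.024,-0.11,0.011],"twist": 0},
  {"grip": 1,"linear": [-0.007,-0.01,0.24],"twist": 0},
  {"grip": 1,"linear": [-0.007,0.0,0.245],"twist": 0},
  {"grip": 1,"linear": [-0.007,0.0,0.245],"twist": 0},
])

```text
clock: 15.35
eef_pos: [0.5602, 0.1634, 0.2303]
tool_rot: [0.659, 0.136, 0.348, -0.652]
ft_force: [1.7, -0.3, -0.9]
grip_width: 0.0246
```

```bash
python3 app.py -12 0 21; python3 - <<'E'
from h import *
for n in("top","scene"):
    im,d,P,K,T=cam(n);cv2.imwrite(f"pics/{n}_l.png",im);np.savez(n+"_l.npz",im=im,P=P)
cv2.imwrite("pics/lift.png",np.hstack([cv2.resize(cv2.imread("pics/top_l.png")[160:360,150:350],(400,400)),cv2.resize(cv2.imread("pics/scene_l.png")[130:290,220:380],(400,400))]))
E
python3 bow.py
```

```text
clk 15.35 eef [0.5602 0.1634 0.2303] tip in spindle frame (a,y,n) mm [-58.2 141.2  52.4] wedge x in frame [ 0.976 -0.054  0.22 ] wedge z [-0.221 -0.005  0.98 ] F [ 1.   0.2 -1.6] w 0.0246
delta units [ 0.236  0.136 -0.709] len mm 151.862112549595
1mm a [0.00492 0.00085 0.00017]
1mm y [-0.00025  0.00041  0.00498]
1mm n [ 0.00083 -0.00491  0.00044]
grey n>24: 0
```

View pics/lift.png

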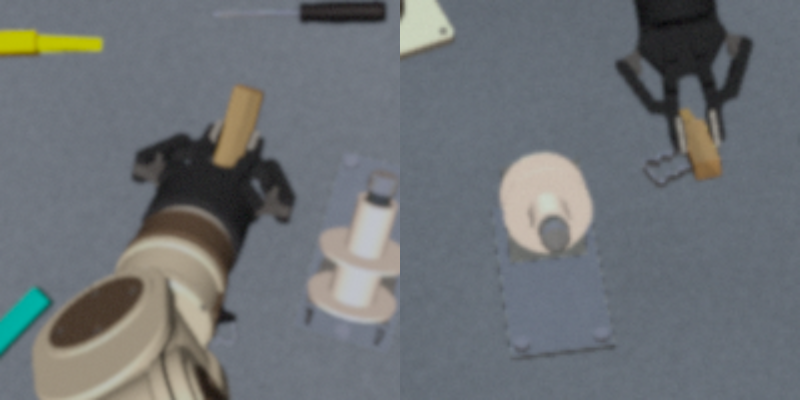

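The clip has left the spindle: the scene crop shows it at (668,168), away from the stand, and the reel and free spindle end are clear. Next I'll locate the settled clip and work out the wedge set-down.

```bash
cat > clip.py <<'E'
from h import *
def clip():
    a=np.load("scene0.npz");im,d,P,K,T=cam("scene")
    df=np.abs(im.astype(int)-a["im"]).max(2)>25
    hsv=cv2.cvtColor(im,cv2.COLOR_BGR2HSV)
    m=(df&(P[...,2]<.06)&(P[...,2]>-.01)&(hsv[...,1]<110)).astype(np.uint8);m[:, :150]=0
    n,l,s,c=cv2.connectedComponentsWithStats(m,connectivity=8)
    for i in range(1,n):
        if s[i,4]>=12: q=P[l==i];print("blob px",c[i].round(),s[i,4],"mean",q.mean(0).round(3),"min",q.min(0).round(3),"max",q.max(0).round(3))
clip()
E
python3 clip.py; python3 tgt.py .6 .28 .1; python3 - <<'E'
from h import *
o=bot.get_obs();r=R.from_quat(o["tool_rot"]).as_matrix()
c=.2541;n=np.array([c,-1,0])/np.hypot(1,c);x=np.array([1,c,0])/np.hypot(1,c);top0=np.array([0,-.0136,0])
for s in(-.11,.05): print("underside",s,(r@(top0+x*s-n*.022)).round(4))
print("wedge x world",(r@x).round(3))
E
```

```text
blob px [167.  13.] 734 mean [-0.663  0.107  0.023] min [-0.784  0.053  0.01 ] max [-0.566  0.171  0.053]
blob px [176.  29.] 34 mean [-0.579  0.11   0.005] min [-0.594  0.097 -0.009] max [-0.566  0.125  0.019]
blob px [227.  92.] 677 mean [-0.167  0.15   0.003] min [-0.256  0.083 -0.007] max [-0.063  0.212  0.022]
blob px [329. 201.] 16 mean [0.409 0.232 0.006] min [ 0.406  0.217 -0.002] max [0.414 0.251 0.013]
blob px [377. 224.] 499 mean [0.539 0.317 0.001] min [ 0.448  0.29  -0.008] max [0.611 0.345 0.013]
{'clock': 15.55, 'joint_pos': [0.4919, 0.0362, -0.4822, 0.4691, -0.4068, 0.6854], 'eef_pos': [0.5602, 0.1639, 0.2294], 'tool_rot': [0.6594, 0.1366, 0.3465, -0.653], 'ft_force': [-0.5292, 0.0298, -0.7065], 'grip_width': 0.0246}
[[ 0.723  0.633  0.279]
 [-0.272 -0.11   0.956]
 [ 0.635 -0.767  0.093]]
delta units [-0.4254  0.5582  0.55  ]
tool x az deg -20.66
underside -0.11 [-0.0932  0.0326 -0.0563]
underside 0.05 [ 0.0438 -0.0139  0.012 ]
wedge x world [ 0.856 -0.291  0.427]
```

Emit:
move_arm([
  {"grip": 1,"linear": [-0.13,0.127,0.12],"twist": 0},
  {"grip": 1,"linear": [-0.13,0.127,0.12],"twist": 0},
  {"grip": 1,"linear": [-0.13,0.127,0.12],"twist": 0},
  {"grip": 1,"linear": [-0.13,0.127,0.12],"twist": 0},
  {"grip": 1,"linear": [-0.1,0.1,0.1],"twist": 0},
])

```text
clock: 16.05
eef_pos: [0.5781, 0.2863, 0.0613]
tool_rot: [0.663, 0.131, 0.348, -0.649]
ft_force: [-0.6, -0.6, -0.4]
grip_width: 0.0245
```

Emit:
move_arm([
  {"grip": 1,"linear": [-0.025,0.031,-0.004],"twist": 0},
  {"grip": 1,"linear": [-0.025,0.031,-0.004],"twist": 0},
  {"grip": 1,"linear": [-0.025,0.031,-0.004],"twist": 0},
  {"grip": 1,"linear": [-0.025,0.031,-0.004],"twist": 0},
  {"grip": 1,"linear": [0,0,0],"twist": 0},
])

```text
clock: 16.55
eef_pos: [0.5774, 0.2795, 0.025]
tool_rot: [0.666, 0.129, 0.348, -0.647]
ft_force: [-1.1, 1.1, 3.1]
grip_width: 0.024
```

```bash
python3 tgt.py .58 .3 .03;  sed -i 's#pics/w6.png#pics/w8.png#' wedge.py; python3 wedge.py
```

```text
{'clock': 16.55, 'joint_pos': [0.6869, 0.5, -0.4968, 0.0962, -0.5172, 0.8897], 'eef_pos': [0.5774, 0.2795, 0.025], 'tool_rot': [0.6656, 0.1288, 0.3484, -0.6473], 'ft_force': [-1.1073, 1.0994, 3.0844], 'grip_width': 0.024}
[[ 0.724  0.623  0.297]
 [-0.28  -0.129  0.951]
 [ 0.631 -0.772  0.081]]
delta units [-0.0034 -0.0246  0.1035]
tool x az deg -21.11
handle y=0.4166 x + 0.0024 z + -0.0171 pitch deg 22.61 roll 0.14 resid 0.0015
blade y=0.3741 x + 0.0060 z + -0.0178 pitch deg 20.51 roll 0.34 resid 0.00064
tip x -0.1025 z tip 0.0006 z handle 0.0006
wedge z [-0.296  0.014  0.955] target [-0.477  0.149  0.866] | wedge x [ 0.908 -0.307  0.286] target [ 0.827 -0.258  0.5  ]
tip(x=-.112) frame mm [-193.9  254.4  -59.2]
heel of blade frame mm [-120.1  252.6  -76.8]
pitch of wedge vs spindle deg -13.4 yaw -1.4
```

Emit:
move_arm([
  {"grip": 1,"linear": [-0.02,0.025,-0.003],"twist": 0},
  {"grip": 0.3,"linear": [0,0,0],"twist": 0},
  {"grip": 0.0,"linear": [0,0,0],"twist": 0},
  {"grip": 0,"linear": [0,0,0],"twist": 0},
  {"grip": 0,"linear": [0,-0.05,0],"twist": 0},
])

```text
clock: 17.1
eef_pos: [0.5704, 0.2788, 0.026]
tool_rot: [0.667, 0.128, 0.348, -0.647]
ft_force: [0.0, -0.8, -0.3]
grip_width: 0.0808
```

Emit:
move_arm([
  {"grip": 0,"linear": [0,-0.2,0],"twist": 0},
  {"grip": 0,"linear": [0,-0.25,0],"twist": 0},
  {"grip": 0,"linear": [0,-0.25,0],"twist": 0},
  {"grip": 0,"linear": [0,-0.25,0],"twist": 0},
  {"grip": 0,"linear": [0,-0.2,0],"twist": 0},
])

```text
clock: 17.6
eef_pos: [0.4218, 0.3061, 0.2047]
tool_rot: [0.67, 0.125, 0.347, -0.644]
ft_force: [-0.6, 1.1, 0.0]
grip_width: 0.0851
```

```bash
python3 tgt.py .58 .3 .03; python3 - <<'E'
from fit import *
from app import P0
for n in("top","scene"):
    im,d,P,K,T=cam(n);hsv=cv2.cvtColor(im,cv2.COLOR_BGR2HSV)
    w=(hsv[...,1]>90)&(hsv[...,0]<24)&(hsv[...,0]>8)&(P[...,0]>.35)&(P[...,0]<.75)&(P[...,1]>.15)&(P[...,1]<.45)&(P[...,2]<.1)
    if w.any():q=P[w];print(n,"wood",w.sum(),q.mean(0).round(3),q.min(0).round(3),q.max(0).round(3))
    f=pts(P0);B=np.c_[f["a"],f["y"],f["n"]];Q=P.reshape(-1,3);Q=Q[np.isfinite(Q[:,0])&(Q[:,2]>.03)];q=(Q-f["groove"])@B
    k=(np.abs(q[:,1])<.06)&(np.abs(q[:,2])<.06)&(q[:,0]>-.12)&(q[:,0]<.03)
    p,kk,e=fit(Q[k],P0);g=pts(p);print(n,k.sum(),kk,e.round(4),"groove shift mm",(B.T@(g["groove"]-f["groove"])*1e3).round(2))
E
python3 clip.py
```

```text
{'clock': 17.6, 'joint_pos': [0.9764, 0.104, -0.434, 0.7456, -0.6272, 1.2161], 'eef_pos': [0.4218, 0.3061, 0.2047], 'tool_rot': [0.6702, 0.1255, 0.3466, -0.6442], 'ft_force': [-0.5885, 1.1363, 0.0176], 'grip_width': 0.0851}
[[ 0.728  0.615  0.303]
 [-0.278 -0.139  0.95 ]
 [ 0.626 -0.777  0.07 ]]
delta units [0.0373 1.1687 0.1494]
tool x az deg -20.92
top wood 616 [0.551 0.29  0.018] [0.461 0.257 0.001] [0.713 0.45  0.026]
top 2316 2284 0.0009 groove shift mm [-0.02  0.1  -0.42]
scene wood 1174 [ 0.684  0.296 -0.53 ] [ 0.463  0.15  -0.765] [0.75  0.45  0.031]
scene 1172 1161 0.0015 groove shift mm [-1.09  0.39  3.  ]
blob px [163.  12.] 554 mean [-0.677  0.096  0.023] min [-0.785  0.055  0.008] max [-0.571  0.147  0.059]
blob px [227.  92.] 687 mean [-0.169  0.15   0.002] min [-0.256  0.082 -0.01 ] max [-0.063  0.214  0.02 ]
blob px [329. 192.] 30 mean [0.377 0.251 0.005] min [ 0.371  0.228 -0.002] max [0.383 0.278 0.012]
blob px [334. 199.] 40 mean [0.408 0.251 0.006] min [ 0.394  0.218 -0.006] max [0.413 0.28  0.015]
blob px [361. 207.] 77 mean [0.467 0.305 0.003] min [ 0.448  0.289 -0.005] max [0.489 0.326 0.011]
blob px [378. 231.] 585 mean [0.565 0.303 0.01 ] min [ 0.496  0.256 -0.008] max [0.613 0.346 0.03 ]
```

The wedge lies flat on the bench (wood top at z ≤ 26 mm), the clip is on the bench at about (0.39,0.25), and the reel is still on its spindle. Now for the reel.

```bash
cat > reel.py <<'E'
from fit import *
from app import P0
import sys
f=pts(P0);B=np.c_[f["a"],f["y"],f["n"]];o=bot.get_obs();r=R.from_quat(o["tool_rot"]).as_matrix()
g=f["groove"]+B@(np.array([-22,0,6.5])*1e-3)
t=g+.019*r[:,1];print("tool in frame\n",(B.T@r).round(3));print("TCP target",t.round(4),"now",np.round(o["eef_pos"],4),"F",np.round(o["ft_force"],1),"w",o["grip_width"],"clk",o["clock"])
q=(B.T@(np.array(o["eef_pos"])-t)*1e3).round(1);print("err frame mm",q)
for s in(.14,.0): print("to standoff",s,(r.T@(t-s*r[:,1]-o["eef_pos"])/.2).round(3))
print("1mm a",(r.T@B[:,0]*.005).round(5))
E
python3 reel.py
```

```text
tool in frame
 [[ 0.987  0.157  0.041]
 [-0.05   0.056  0.997]
 [ 0.154 -0.986  0.063]]
TCP target [0.5098 0.0389 0.112 ] now [0.4231 0.3081 0.2056] F [0.1 0.2 0.1] w 0.08534108873215185 clk 17.75
err frame mm [-94.2 231.3 162.5]
to standoff 0.14 [ 0.397  0.111 -1.185]
to standoff 0.0 [ 0.397  0.811 -1.185]
1mm a [0.00493 0.00079 0.0002 ]
```

Emit:
move_arm([
  {"grip": 0,"linear": [0.08,0,-0.237],"twist": 0},
  {"grip": 0,"linear": [0.08,0,-0.237],"twist": 0},
  {"grip": 0,"linear": [0.08,0,-0.237],"twist": 0},
  {"grip": 0,"linear": [0.08,0.02,-0.237],"twist": 0},
  {"grip": 0,"linear": [0.08,0.04,-0.237],"twist": 0},
])

```text
clock: 18.25
eef_pos: [0.4167, 0.0616, 0.2228]
tool_rot: [0.672, 0.13, 0.339, -0.645]
ft_force: [1.5, 0.3, -0.8]
grip_width: 0.0853
```

```bash
python3 reel.py
```

```text
tool in frame
 [[ 0.988  0.152  0.024]
 [-0.033  0.055  0.998]
 [ 0.15  -0.987  0.06 ]]
TCP target [0.5097 0.0389 0.1119] now [0.4167 0.0616 0.2228] F [ 1.5  0.3 -0.8] w 0.0852655743508726 clk 18.25
err frame mm [-27.3  -6.  143.8]
to standoff 0.14 [ 0.026  0.032 -0.01 ]
to standoff 0.0 [ 0.026  0.732 -0.01 ]
1mm a [0.00494 0.00076 0.00012]
```

Emit:
move_arm([
  {"grip": 0,"linear": [0.015,0.18,-0.005],"twist": 0},
  {"grip": 0,"linear": [0.01,0.18,-0.005],"twist": 0},
  {"grip": 0,"linear": [0,0.18,0],"twist": 0},
  {"grip": 0,"linear": [0,0.14,0],"twist": 0},
  {"grip": 0,"linear": [0,0.04,0],"twist": 0},
])

```text
clock: 18.75
eef_pos: [0.5089, 0.0258, 0.1147]
tool_rot: [0.67, 0.127, 0.35, -0.642]
ft_force: [-0.2, 0.0, 0.3]
grip_width: 0.0853
```

```bash
python3 reel.py
```

```text
tool in frame
 [[ 0.985  0.165  0.043]
 [-0.052  0.049  0.997]
 [ 0.162 -0.985  0.057]]
TCP target [0.5098 0.0387 0.1121] now [0.5089 0.0258 0.1147] F [-0.2  0.   0.3] w 0.08532797714360882 clk 18.75
err frame mm [  3.9 -12.6   0.8]
to standoff 0.14 [-0.023 -0.696  0.062]
to standoff 0.0 [-0.023  0.004  0.062]
1mm a [0.00493 0.00082 0.00022]
```

Emit:
move_arm([
  {"grip": 0,"linear": [0,0,0.06],"twist": 0},
  {"grip": 0,"linear": [0,0.0,0.015],"twist": 0},
  {"grip": 1,"linear": [0,0,0],"twist": 0},
  {"grip": 1,"linear": [0,0,0],"twist": 0},
  {"grip": 1,"linear": [0,0,0],"twist": 0},
])

```text
clock: 19.25
eef_pos: [0.511, 0.0396, 0.1122]
tool_rot: [0.672, 0.125, 0.348, -0.642]
ft_force: [0.0, -0.7, 0.3]
grip_width: 0.044
```

```bash
python3 reel.py
```

```text
tool in frame
 [[ 0.986  0.158  0.043]
 [-0.051  0.045  0.998]
 [ 0.156 -0.986  0.052]]
TCP target [0.5097 0.0387 0.112 ] now [0.511  0.0396 0.1122] F [ 0.  -0.7  0.3] w 0.04395355345497457 clk 19.25
err frame mm [ 0.9  1.2 -0.4]
to standoff 0.14 [-0.004 -0.703 -0.006]
to standoff 0.0 [-0.004 -0.003 -0.006]
1mm a [0.00493 0.00079 0.00022]
```

Emit:
move_arm([
  {"grip": 1,"linear": [0,0,0],"twist": 0},
  {"grip": 1,"linear": [0,-0.004,-0.004],"twist": 0},
  {"grip": 1,"linear": [0.1,0.016,0.004],"twist": 0},
  {"grip": 1,"linear": [0.1,0.016,0.004],"twist": 0},
  {"grip": 1,"linear": [0.1,0.016,0.004],"twist": 0},
])

```text
clock: 19.75
eef_pos: [0.5565, 0.0236, 0.1416]
tool_rot: [0.673, 0.124, 0.345, -0.643]
ft_force: [0.5, 0.4, -1.0]
grip_width: 0.0382
```

```bash
python3 reel.py
```

```text
tool in frame
 [[ 0.988  0.152  0.038]
 [-0.046  0.046  0.998]
 [ 0.149 -0.987  0.052]]
TCP target [0.5096 0.0387 0.1119] now [0.5565 0.0236 0.1416] F [ 0.5  0.4 -1. ] w 0.038201517847042475 clk 19.75
err frame mm [57.5 -0.5  1. ]
to standoff 0.14 [-0.285 -0.738 -0.009]
to standoff 0.0 [-0.285 -0.038 -0.009]
1mm a [0.00494 0.00076 0.00019]
```

Emit:
move_arm([
  {"grip": 1,"linear": [0.12,0.019,0.005],"twist": 0},
  {"grip": 1,"linear": [0.12,0.019,0.005],"twist": 0},
  {"grip": 1,"linear": [0.12,0.019,0.005],"twist": 0},
  {"grip": 1,"linear": [0.12,0.019,0.005],"twist": 0},
  {"grip": 1,"linear": [0.12,0.017,0.005],"twist": 0},
])

```text
clock: 20.25
eef_pos: [0.6568, -0.0079, 0.201]
tool_rot: [0.673, 0.122, 0.341, -0.645]
ft_force: [-0.1, -0.0, -1.8]
grip_width: 0.0381
```

```bash
python3 reel.py; python3 - <<'E'
from h import *
z=np.load("top0.npz");P=z["P"]; 
w=P[205:330,425:545].reshape(-1,3);w=w[np.isfinite(w[:,0])&(w[:,2]>.05)]
c,s,a=cv2.minAreaRect((w[:,:2]*1000).astype(np.float32));print("box rim",c,s,a)
E
```

```text
tool in frame
 [[ 0.989  0.143  0.036]
 [-0.044  0.047  0.998]
 [ 0.141 -0.989  0.053]]
TCP target [0.5095 0.0388 0.1118] now [ 0.6568 -0.0079  0.201 ] F [-0.1 -0.  -1.8] w 0.03812400060494218 clk 20.25
err frame mm [ 1.784e+02 -7.000e-01 -1.000e-01]
to standoff 0.14 [-0.882 -0.828 -0.029]
to standoff 0.0 [-0.882 -0.128 -0.029]
1mm a [0.00494 0.00072 0.00018]
box rim (506.6660461425781, -274.8255920410156) (202.03880310058594, 210.45314025878906) 84.76539611816406
```

Emit:
move_arm([
  {"grip": 1,"linear": [0.08,0.01,-0.235],"twist": 0},
  {"grip": 1,"linear": [0.08,0.01,-0.235],"twist": 0},
  {"grip": 1,"linear": [0.08,0.015,-0.235],"twist": 0},
  {"grip": 1,"linear": [0.06,0.015,-0.235],"twist": 0},
  {"grip": 1,"linear": [0.03,0.0,-0.235],"twist": 0},
])

```text
clock: 20.75
eef_pos: [0.6467, -0.2512, 0.2221]
tool_rot: [0.67, 0.129, 0.338, -0.648]
ft_force: [1.3, -0.3, -1.5]
grip_width: 0.0385
```

```bash
python3 tgt.py .543 -.286 .2; python3 tgt.py .543 -.286 .11 | grep delta; python3 - <<'E'
from h import *
im,d,P,K,T=cam('scene')
w=(P[...,2]>.1)&(P[...,2]<.35)&(im.min(2)>150)&(P[...,0]>.4)&(P[...,0]<.8)
print(w.sum(),P[w].min(0).round(3),P[w].max(0).round(3),P[w].mean(0).round(3))
E
```

```text
{'clock': 20.75, 'joint_pos': [-0.4316, 0.2042, -0.3077, 0.3964, 0.1402, -0.0684], 'eef_pos': [0.6467, -0.2512, 0.2221], 'tool_rot': [0.6703, 0.1292, 0.3385, -0.6476], 'ft_force': [1.3326, -0.2695, -1.5345], 'grip_width': 0.0385}
[[ 0.737  0.612  0.286]
 [-0.265 -0.128  0.956]
 [ 0.621 -0.781  0.068]]
delta units [-0.4049 -0.2085 -0.3224]
tool x az deg -19.77
delta units [-0.6845  0.1428 -0.3529]
986 [ 0.546 -0.283  0.163] [0.661 0.551 0.258] [ 0.603 -0.066  0.212]
```

Emit:
move_arm([
  {"grip": 1,"linear": [-0.16,-0.085,-0.13],"twist": 0},
  {"grip": 1,"linear": [-0.16,-0.085,-0.13],"twist": 0},
  {"grip": 1,"linear": [-0.08,-0.04,-0.06],"twist": 0},
  {"grip": 1,"linear": [-0.07,0.09,-0.01],"twist": 0},
  {"grip": 1,"linear": [-0.07,0.09,-0.01],"twist": 0},
])

```text
clock: 21.3
eef_pos: [0.5373, -0.3013, 0.1571]
tool_rot: [0.674, 0.124, 0.346, -0.641]
ft_force: [-0.1, 0.0, -1.5]
grip_width: 0.038
```

```bash
python3 tgt.py .543 -.286 .11; python3 - <<'E'
from h import *
im,d,P,K,T=cam('scene')
w=(P[...,2]>.09)&(P[...,2]<.3)&(im.min(2)>130)&(P[...,0]>.35)&(P[...,0]<.75)&(P[...,1]<-.1)
print(w.sum(),P[w].min(0).round(3),P[w].max(0).round(3),P[w].mean(0).round(3))
cv2.imwrite("pics/s_rel.png",im)
E
```

```text
{'clock': 21.3, 'joint_pos': [-0.6297, 0.1553, -0.5709, 0.202, 0.2425, -0.2139], 'eef_pos': [0.5373, -0.3013, 0.1571], 'tool_rot': [0.6739, 0.1244, 0.3465, -0.6405], 'ft_force': [-0.0915, 0.0107, -1.4955], 'grip_width': 0.038}
[[ 0.729  0.612  0.308]
 [-0.276 -0.148  0.95 ]
 [ 0.626 -0.777  0.061]]
delta units [-0.1478  0.1894  0.067 ]
tool x az deg -20.75
781 [ 0.432 -0.331  0.104] [ 0.55  -0.231  0.193] [ 0.501 -0.282  0.156]
```

Emit:
move_arm([
  {"grip": 1,"linear": [-0.05,0.063,0.022],"twist": 0},
  {"grip": 1,"linear": [-0.05,0.063,0.022],"twist": 0},
  {"grip": 1,"linear": [-0.05,0.063,0.022],"twist": 0},
  {"grip": 1,"linear": [-0.015,0.02,0.0],"twist": 0},
  {"grip": 1,"linear": [0,0,0],"twist": 0},
])

```text
clock: 21.85
eef_pos: [0.539, -0.2818, 0.097]
tool_rot: [0.674, 0.12, 0.343, -0.644]
ft_force: [-0.4, 0.6, -1.5]
grip_width: 0.0383
```

Emit:
move_arm([
  {"grip": 1,"linear": [-0.025,0.03,-0.003],"twist": 0},
  {"grip": 0.4,"linear": [0,0,0],"twist": 0},
  {"grip": 0,"linear": [0,0,0],"twist": 0},
  {"grip": 0,"linear": [0,0,0],"twist": 0},
  {"grip": 0,"linear": [0,0,0],"twist": 0},
])

```text
clock: 22.35
eef_pos: [0.5419, -0.2842, 0.0939]
tool_rot: [0.674, 0.123, 0.346, -0.641]
ft_force: [-0.3, 0.3, -0.4]
grip_width: 0.0853
```

Emit:
move_arm([
  {"grip": 0,"linear": [0,-0.1,0],"twist": 0},
  {"grip": 0,"linear": [0,-0.2,0],"twist": 0},
  {"grip": 0,"linear": [0,-0.25,0],"twist": 0},
  {"grip": 0,"linear": [0,-0.25,0],"twist": 0},
  {"grip": 0,"linear": [0,-0.2,0],"twist": 0},
])

```text
clock: 22.85
eef_pos: [0.4174, -0.2533, 0.251]
tool_rot: [0.674, 0.121, 0.343, -0.643]
ft_force: [0.4, -1.4, -0.1]
grip_width: 0.0852
```

```bash
python3 tgt.py .543 -.286 .11|head -1; python3 clip.py; python3 - <<'E'
from h import *
im,d,P,K,T=cam('scene');t,d2,P2,*_=cam('top')
w=(P[...,2]>.02)&(P[...,2]<.2)&(im.min(2)>140)&(P[...,0]>.35)&(P[...,0]<.7)&(P[...,1]<-.1)
print("reel",w.sum(),P[w].min(0).round(3),P[w].max(0).round(3),P[w].mean(0).round(3))
hsv=cv2.cvtColor(t,cv2.COLOR_BGR2HSV);w=(hsv[...,1]>90)&(hsv[...,0]<24)&(hsv[...,0]>8)&(P2[...,0]>.4)&(P2[...,0]<.66)&(P2[...,1]>.2)&(P2[...,1]<.4)
print("wood",w.sum(),P2[w].mean(0).round(3),P2[w].max(0).round(3))
cv2.imwrite("pics/fin.png",np.hstack([cv2.resize(t[130:370,60:560],(500,240)),cv2.resize(im[150:350,80:330],(300,240))]))
E
```

```text
{'clock': 22.85, 'joint_pos': [-0.7317, -0.215, -0.6308, 0.546, 0.3025, -0.302], 'eef_pos': [0.4174, -0.2533, 0.251], 'tool_rot': [0.6735, 0.1214, 0.3434, -0.6432], 'ft_force': [0.4051, -1.4406, -0.0584], 'grip_width': 0.0852}
blob px [174.  15.] 797 mean [-0.645  0.127  0.023] min [-0.77   0.055  0.011] max [-0.57   0.234  0.056]
blob px [176.  31.] 12 mean [-0.576  0.106  0.   ] min [-0.582  0.1   -0.008] max [-0.571  0.112  0.01 ]
blob px [224. 107.] 123 mean [-0.102  0.111  0.004] min [-0.139  0.082 -0.007] max [-0.055  0.141  0.02 ]
blob px [329. 192.] 29 mean [0.379 0.251 0.006] min [ 0.37   0.229 -0.001] max [0.385 0.28  0.016]
blob px [275. 192.] 53 mean [0.31  0.11  0.001] min [ 0.299  0.084 -0.004] max [0.321 0.136 0.009]
blob px [334. 199.] 41 mean [0.408 0.25  0.007] min [ 0.403  0.217 -0.001] max [0.414 0.281 0.015]
blob px [292. 216.] 159 mean [0.428 0.107 0.027] min [ 0.351  0.079 -0.002] max [0.463 0.144 0.06 ]
blob px [268. 221.] 198 mean [0.424 0.038 0.037] min [ 0.328  0.021 -0.005] max [0.456 0.056 0.06 ]
blob px [364. 206.] 30 mean [0.469 0.316 0.006] min [ 0.451  0.308 -0.003] max [0.488 0.327 0.016]
blob px [359. 208.] 47 mean [0.467 0.299 0.002] min [ 0.451  0.29  -0.005] max [0.488 0.308 0.009]
blob px [378. 231.] 588 mean [0.565 0.303 0.01 ] min [ 0.494  0.256 -0.008] max [0.613 0.347 0.03 ]
blob px [170. 271.] 15 mean [ 0.445 -0.251  0.006] min [ 0.436 -0.267  0.002] max [ 0.453 -0.235  0.011]
blob px [180. 296.] 27 mean [ 0.552 -0.255  0.042] min [ 0.535 -0.267  0.013] max [ 0.562 -0.243  0.059]
blob px [166. 306.] 227 mean [ 0.569 -0.296  0.051] min [ 0.523 -0.324  0.022] max [ 0.59  -0.272  0.06 ]
reel 708 [ 0.497 -0.324  0.034] [ 0.606 -0.243  0.119] [ 0.546 -0.286  0.072]
wood 606 [0.546 0.287 0.019] [0.61  0.32  0.028]
```

View pics/fin.png

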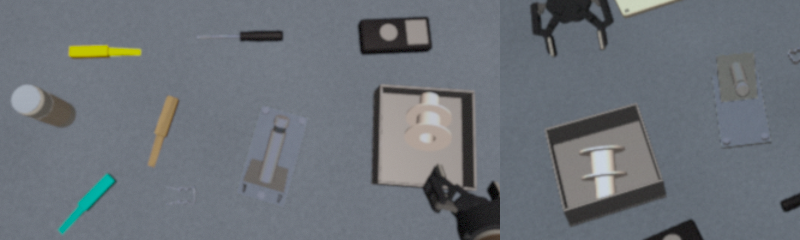

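The final view shows the reel in the box at about (428,120), the clip at (182,192) and the wedge at (163,130) on the bench, the bare spindle, and the bystanders in place. I'll let it settle, check for movement, and hand in.

Emit:
move_arm([
  {"grip": 0,"linear": [0,-0.1,0],"twist": 0},
  {"grip": 0,"linear": [0,-0.1,0],"twist": 0},
  {"grip": 0,"linear": [0,0,0],"twist": 0},
  {"grip": 0,"linear": [0,0,0],"twist": 0},
  {"grip": 0,"linear": [0,0,0],"twist": 0},
])

```text
clock: 23.5
eef_pos: [0.394, -0.2483, 0.2799]
tool_rot: [0.674, 0.121, 0.344, -0.643]
ft_force: [0.7, -0.5, -0.1]
grip_width: 0.0853
```

Emit:
move_arm([
  {"grip": 0,"linear": [0,0,0],"twist": 0},
  {"grip": 0,"linear": [0,0,0],"twist": 0},
  {"grip": 0,"linear": [0,0,0],"twist": 0},
  {"grip": 0,"linear": [0,0,0],"twist": 0},
  {"grip": 0,"linear": [0,0,0],"twist": 0},
])

```text
clock: 24.0
eef_pos: [0.3943, -0.2473, 0.2755]
tool_rot: [0.673, 0.119, 0.342, -0.645]
ft_force: [-0.0, 0.4, -0.3]
grip_width: 0.0856
```

```bash
cat > rest.py <<'E'
from h import *
import time
def reel():
    im,d,P,K,T=cam('scene');w=(P[...,2]>.02)&(P[...,2]<.2)&(im.min(2)>140)&(P[...,0]>.35)&(P[...,0]<.7)&(P[...,1]<-.1)
    return np.r_[P[w].mean(0),P[w].min(0),P[w].max(0)].round(3)
a=reel()
for _ in range(6): b=reel()
print(a,b,sep="\n")
if np.abs(a[:3]-b[:3]).max()<.003: print(bot.job_done(),bot.get_obs()["clock"])
E
python3 rest.py
```

```text
[ 0.546 -0.286  0.072  0.496 -0.324  0.034  0.605 -0.243  0.119]
[ 0.546 -0.286  0.072  0.495 -0.324  0.036  0.603 -0.241  0.118]
the job is handed in; nothing more can be done
the job is handed in; nothing more can be done
```

The job is handed in at about 24 s of the 72 s; no verdict came back. The wooden wedge spread the clip and lifted it off the spindle, and the empty reel is in the grey box.

**What I did**
- **Tilt:** moves could only turn the tool about its own axis. I gripped the wedge and drove the arm against its joint limits to tilt it about 30°, in line with the spindle.
- **Clip:** the blade went through under the bow, the clip rose about 13 mm and let go, then I lifted it and swept it off to the left. The gripper did not hold or pull the clip.
- **Reel:** I gripped it by the nose, drew it off along the spindle and set it down in the box.

**Last checks**
- **Reel:** it lies inside the box and did not move between pictures 0.3 s apart.
- **Clip and wedge:** both lie on the bench, clip at about (0.39, 0.25) and wedge at about (0.55, 0.29). The clip's height was under 16 mm and the wedge's under 30 mm.
- **Bystanders:** the screwdriver, can and multimeter look unmoved in the last picture; I did not measure them again.
- **Gripper:** it is open and clear of everything.

**What disagreed**
- On the first push the tool pitched over and drifted about 5 mm sideways; I corrected both, and the next push went through.
- The scene camera read the spindle about 3 mm higher than the top camera, so I relied on the top camera.

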